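# Pack the rusks and pin the snack box shut

### The job

Pack every teething rusk on the high chair tray into the open snack box, then shut the lid fully, swing the steel hasp down flat over the lid's tongue, and lastly take the wooden pin from its stand and push it down through the lined-up holes of hasp, tongue and ledge until its collar sits on the hasp. Do it in that order, and leave the crockery, the toys and the jar where they are.

Things in the scene. Friction and masses are not known exactly. Their poses are not given: they have to be found in the camera images.
- box: White snack box, fixed to the tray. Open-topped box 140 (box x) x 210 (box y) x 60 mm high, walls and floor 5 mm; origin is the centre of its underside, z up. The lid is hinged along its +x rim. On its -x side, level with the rim, a ledge 50 mm wide juts out (x -70 to -120 mm, y -70 to +70 mm, from 40 to 60 mm high) with an upright 15 mm through hole at x -95, y 0 mm; free space below it down to the tray.
- lid (a joint): Flat lid of the box, 140 x 210 x 7 mm, with a 50 mm long, 40 mm wide, 6 mm thick tongue in the middle of its free edge, holed 15 mm. 0 = shut, tongue lying on the ledge hole over hole; grows as the lid swings up, 1.57 upright, 2.0 leaning back at its stop. Stiff hinge (about 0.22 N m): it stays where it is left. Starts open at 1.65 to 1.95.
- lid_hinge (a point): Point on the lid's hinge axis, mid-length: box x +70, y 0, 62 mm above the tray. The axis runs along box y; the shut lid's underside is level with it and reaches 140 mm from it towards box -x (the tongue to 190 mm).
- hasp (a joint): Steel hasp plate, 36 mm wide (box x), reaching 80 mm from its hinge, 6 mm thick, with a 15 mm hole 55 mm from the hinge. 0 = lying flat over the lid's tongue (its stop), holes in line; grows as it swings up and away towards box +y, 1.57 upright, 2.2 at its stop. Stiff hinge (about 0.05 N m): it stays where it is left. Starts at 1.5 to 2.0.
- hasp_hinge (a point): Middle of the hasp's hinge, on the ledge at box x -95, y +55, 70 mm above the tray. The axis runs along box x; the shut hasp's underside is level with it and reaches from it towards box -y.
- pin_seat (a point): Point on the common axis of the three holes (box x -95, y 0), 76 mm above the tray: level with the top of the shut hasp, where the pin's collar comes to rest.
- pin: Wooden locking pin, upright in the hole of its stand at the start. Origin at the tip, z towards the head: 9 mm tapered tip, shaft 12 mm in diameter and 58 mm long, then a collar 28 mm in diameter and 4 mm thick, then a round head 20 mm in diameter and 40 mm long to hold it by; 102 mm in all.
- pin_collar (a point): Centre of the underside of the pin's collar, 58 mm above its tip.
- stand: Wooden block 60 x 60 x 70 mm high, fixed, with an upright 15 mm through hole in which the pin stands, its collar resting on the block's top. Origin under its centre.
- bowl: Coral bowl, 120 mm wide, 45 mm high; origin under its centre. Leave alone.
- cup: Bamboo cup, 70 mm wide, 80 mm high; origin under its centre. Leave alone.
- spoon: Plastic spoon, 150 mm long. Leave alone.
- duck: Hard vinyl duck, 75 mm high; origin under its centre. Leave alone.
- arch: Wooden toy arch, 90 x 35 x 55 mm high; origin under its centre. Leave alone.
- jar: Lidded glass jar, 64 mm wide, 85 mm high; origin under its centre. Leave alone.
- rusk1: Hard baked teething rusk, a brown bar 80 (its x) x 30 (its y) x 20 mm high with three dark stripes across it, about 30 g; origin is the centre of its underside. Only three to five of the five are there.
- rusk2: Hard baked teething rusk, a brown bar 80 (its x) x 30 (its y) x 20 mm high with three dark stripes across it, about 30 g; origin is the centre of its underside. Only three to five of the five are there.
- rusk3: Hard baked teething rusk, a brown bar 80 (its x) x 30 (its y) x 20 mm high with three dark stripes across it, about 30 g; origin is the centre of its underside. Only three to five of the five are there.
- rusk4: Hard baked teething rusk, a brown bar 80 (its x) x 30 (its y) x 20 mm high with three dark stripes across it, about 30 g; origin is the centre of its underside. Only three to five of the five are there.
- rusk5: Hard baked teething rusk, a brown bar 80 (its x) x 30 (its y) x 20 mm high with three dark stripes across it, about 30 g; origin is the centre of its underside. Only three to five of the five are there.
Not all that is in view belongs to the job. What is shaped like the rusk4 but white is not meant.

How it is judged:
On the way, in this order (a step that is already met when the one before it is completed fails the run):
1. all rusks lie in the box, lid still open (x of rusk1 in the frame of box between -0.065 and 0.065 m and y of rusk1 in the frame of box between -0.1 and 0.1 m and z of rusk1 in the frame of box between -0.01 and 0.055 m and x of rusk2 in the frame of box between -0.065 and 0.065 m and y of rusk2 in the frame of box between -0.1 and 0.1 m and z of rusk2 in the frame of box between -0.01 and 0.055 m and x of rusk3 in the frame of box between -0.065 and 0.065 m and y of rusk3 in the frame of box between -0.1 and 0.1 m and z of rusk3 in the frame of box between -0.01 and 0.055 m and x of rusk4 in the frame of box between -0.065 and 0.065 m and y of rusk4 in the frame of box between -0.1 and 0.1 m and z of rusk4 in the frame of box between -0.01 and 0.055 m and x of rusk5 in the frame of box between -0.065 and 0.065 m and y of rusk5 in the frame of box between -0.1 and 0.1 m and z of rusk5 in the frame of box between -0.01 and 0.055 m and value of joint lid above 0.6 rad), for 0.2 s.
2. the lid is shut (value of joint lid below 0.05 rad), for 0.2 s.
3. the hasp lies flat over the shut lid's tongue (value of joint lid below 0.05 rad and value of joint hasp below 0.06 rad), for 0.2 s.
4. the pin is pushed home through hasp, tongue and ledge (all of step 3 and distance between pin_collar and pin_seat below 0.005 m and angle between the z axis of pin and the z axis of box, either way round below 0.12 rad), for 0.2 s.
At the end, for the whole second after the job is handed in: All rusks present lie in the box (their origins within its walls and below 55 mm), the lid is within 0.05 rad of shut, the hasp within 0.06 rad of flat, and the pin stands through all three holes: its collar's underside within 5 mm of the seat point, its axis within 0.12 rad of the box's z, at rest (all of step 4 and x of rusk1 in the frame of box between -0.065 and 0.065 m and y of rusk1 in the frame of box between -0.1 and 0.1 m and z of rusk1 in the frame of box between -0.01 and 0.055 m and x of rusk2 in the frame of box between -0.065 and 0.065 m and y of rusk2 in the frame of box between -0.1 and 0.1 m and z of rusk2 in the frame of box between -0.01 and 0.055 m and x of rusk3 in the frame of box between -0.065 and 0.065 m and y of rusk3 in the frame of box between -0.1 and 0.1 m and z of rusk3 in the frame of box between -0.01 and 0.055 m and x of rusk4 in the frame of box between -0.065 and 0.065 m and y of rusk4 in the frame of box between -0.1 and 0.1 m and z of rusk4 in the frame of box between -0.01 and 0.055 m and x of rusk5 in the frame of box between -0.065 and 0.065 m and y of rusk5 in the frame of box between -0.1 and 0.1 m and z of rusk5 in the frame of box between -0.01 and 0.055 m and linear speed of pin below 0.02 m/s); the robot touches nothing.
It fails at once if a bystander (bowl, cup, spoon, duck, arch or jar) is moved more than 6 cm (distance of any of bowl, cup, spoon, duck, arch, jar from where it was at the start of the episode above 0.06 m).
Of rusk1, rusk2, rusk3, rusk4, rusk5 only 3 to 5 are there at a start; the rules pass over those that are not, and their reading is None.
At some moment in a run one of rusk1, rusk2, rusk3, rusk4, rusk5 may be knocked a few centimetres aside while the robot is not near it.
It also fails if it takes over 210 s, if anything falls off the work surface, if the arm or the gripper's body presses on something with over 40 N, if the wrist force passes 120 N, or if a joint passes its speed limit or range.

### The arm

A 7-joint arm with a two-finger parallel gripper is mounted at the origin on the work surface. World frame = base frame: x ahead of the robot, y to its left, z up, the work surface at z = 0. Lengths are in m, angles in rad, forces in N, time in s.
With the tool pointing down it reaches from about 0.425 to 0.875 m from the base axis. Payload 4.7 kg.
Tool frame: the origin (TCP) lies at the very end of the fingers, on their centre line; the grasp point (between the pads) lies 19 mm behind it; z points along the fingers, y is the line along which they close (so a half turn about z gives the same grasp; the last joint's range is limited). The gripper opens to 85 mm and grips with 20 to 120 N. Pads are 22 mm wide; open, the fingers measure 114 mm over their backs; the gripper's body (76 mm by 85 mm) begins 54 mm behind the grasp point. The pads swing forward as they close: fully open they stand 13 mm farther back than shut.
Start: joints at [1.127, 0.321, -0.07, 1.45, 0.023, 1.371, -0.057], TCP at [0.287, -0.583, 0.231] pointing down, gripper open.
Joint ranges: [-2.86, 2.86], [-0.3, 2.09], [-1.38, 1.24], [0.06, 2.45], [-1.56, 4.7], [0.09, 2.05], [-2.69, 2.69]. Speed limits (rad/s): [2.57, 2.57, 3.14, 3.14, 3.14, 3.14, 3.14].

### API

Orientations are given as a rotation vector (axis times angle).
In Python, from cell import bot gives the robot as it stands.
- The arm moves only by the tool play_rows, never from a script. Its argument "series" is a list of rows, each an object of numbers: "tx", "ty", "tz": the shift along the world's x, y, z scaled (see below); "spin": the turn about the world's z scaled (see below); "jaw": the finger opening in mm, from 0 to 85.4. In form: [{"tx": .., "ty": .., "tz": .., "spin": .., "jaw": ..}, ...]. A call has 1 to 8 rows; each row is the pose to reach, as a shift and turn from the pose commanded when the call began, turning the shorter way round; what a row does not reach only later rows make up. The controller multiplies each number of a shift by 200 mm and each number of a turn by pi rad. A row lasts 1/12 s, in which the tool goes at most 41.7 mm and 7.16 degrees, less where a joint would pass 70% of its speed; a pose out of reach is approached as far as the arm can. A call with a number of a shift or a turn outside -1 to 1 is refused whole. A call with a gripper value outside its range is refused whole. The fingers move at their own pace and stop on an object; "force" is the grip in N (left out, the last holds). Time passes only in rows, so rows that repeat a pose let the fingers close. It gives the time, the measured TCP pose, the force, the opening and the grip force at its end, in the units of the state.
- bot.get_state(): the state, without advancing time (a new reading comes with each control period).
- bot.grab_frame(name): name is "scene" or "top" or "wrist"; returns the picture (400x640x3 uint8, blue, green, red); there is no depth.
- bot.camera_model(name): a dict with "intrinsics" (3x3 intrinsics, pixels), "R" (3x3) and "t" (3): a world point X has camera coordinates R X + t; the wrist camera has in their place "mount" (4x4, takes a point from camera to tool coordinates, whose origin is the TCP and whose axes are the flange's). Camera axes: x right, y down, z forward; pixel columns grow to the right and rows downward; lengths in m; the calibration is good to about 2 mm. A picture is of the moment at which its call begins: read the wrist's pose just before it. camera_model takes no time and is no camera call.
- bot.job_done(): hands the job in; it is judged then, once.
The state is a dict: "time_s": time; "qpos": joint angles; "joint_vel": joint speeds; "joint_efforts": joint torques, N m; "ee_pos": TCP position; "ee_rot": TCP orientation; "ft_force": force on the tool from outside, world axes, zero at the start; "ft_torque": the same for the moment, N m; "grip_width": opening from 0.0 (shut) to 1.0 (fully open); "gripper_force": force on a finger pad.
Only numpy, scipy, OpenCV 4.12 (cv2) and the standard library are available. Lean on these libraries where they do the work, as an engineer would, in place of code of your own. Each camera call takes 0.05 s, during which the arm holds its last target. There are 200 camera calls.

## Working session

There is one attempt and no reset: what is moved stays moved. The work goes in short steps, Python scripts to look and compute and a tool call to move; the robot and the scene stay as the last step left them, time stands still between calls to the robot, and variables do not carry over. Pictures are saved under pics/ and viewed, at most 14 in all, crops included, and the job is handed in when it is done.

Besides the shell and the picture viewer there is one more tool, called after "Call:" as name([rows], argument=value, ...), one row to a line, values as JSON. play_rows: Moves the arm, as the interface text tells. Shifts and turns lie within -1 to 1; 1 stands for 200 mm of shift or pi rad of turn. Its arguments: {"type":"object","properties":{"series":{"type":"array"},"force":{"type":"number"}},"required":["series"]}

```bash
mkdir -p pics; ls
cat > h.py <<'E'
import numpy as np, cv2
from scipy.spatial.transform import Rotation as Ro
from cell import bot
def cam(n,st=None):
    m=bot.camera_model(n); K=np.array(m["intrinsics"])
    if n!="wrist": return K,np.array(m["R"]),np.array(m["t"])
    st=st or bot.get_state(); M=np.array(m["mount"]); Rt=Ro.from_rotvec(st["ee_rot"]).as_matrix()
    Rcw=Rt@M[:3,:3]; c=Rt@M[:3,3]+np.array(st["ee_pos"])
    return K,Rcw.T,-Rcw.T@c
def ray(C,uv,z):
    K,R,t=C; uv=np.atleast_2d(np.array(uv,float)); d=np.c_[uv,np.ones(len(uv))]@np.linalg.inv(K).T@R; c=-R.T@t
    return c+d*((z-c[2])/d[:,2])[:,None]
def proj(C,X):
    K,R,t=C; p=(np.atleast_2d(X)@R.T+t)@K.T; return p[:,:2]/p[:,2:]
E
python3 - <<'E'
from h import *
s=bot.get_state();print(s)
for n in("scene","top"):
    cv2.imwrite(f"pics/{n}0.png",bot.grab_frame(n)); K,R,t=cam(n); print(n,K.tolist(),(-R.T@t).round(3),R.round(2).tolist())
print(bot.camera_model("wrist"))
E
```

```text
pics
{'time_s': 0.0, 'qpos': array([ 1.12710452,  0.32186039, -0.07002845,  1.45170597,  0.02260025,
        1.37076384, -0.05691858]), 'joint_vel': array([ 0.00053115,  0.00013403, -0.00093199,  0.00049441, -0.00033938,
       -0.00215425,  0.00092914]), 'joint_efforts': array([-4.09924914e-04, -4.93586576e+01, -3.82657237e-01, -3.14327896e+01,
        1.28544972e-02,  1.15451688e-02, -3.33540470e-05]), 'ee_pos': array([ 0.28696514, -0.58262233,  0.23018321]), 'ee_rot': array([-3.05784411e+00, -7.12348006e-01,  8.70956968e-04]), 'ft_force': array([-0.34880705, -0.38349712,  0.76908936]), 'ft_torque': array([ 0.05886504, -0.03048876, -0.02937644]), 'gripper_force': 0.0, 'grip_width': 1.005330724157615}
scene [[408.2668605447336, 0.0, 317.04909024887974], [0.0, 408.2668605447336, 203.48130527225524], [0.0, 0.0, 1.0]] [1.138 0.207 0.953] [[-0.28, 0.96, -0.01], [0.81, 0.23, -0.54], [-0.52, -0.16, -0.84]]
top [[493.0400261620572, 0.0, 324.8722902685498], [0.0, 493.0400261620572, 198.47986109078482], [0.0, 0.0, 1.0]] [0.28  0.04  1.459] [[0.01, -1.0, -0.0], [-0.98, -0.01, -0.21], [0.21, 0.0, -0.98]]
{'intrinsics': array([[348.09831372,   0.        , 322.42379856],
       [  0.        , 348.09831372, 200.60807944],
       [  0.        ,   0.        ,   1.        ]]), 'mount': array([[ 2.83781602e-04, -9.60438378e-01, -2.78492444e-01,
         7.04718543e-02],
       [ 9.99999276e-01, -5.30198565e-05,  1.20184123e-03,
         2.63880233e-04],
       [-1.16906007e-03, -2.78492583e-01,  9.60437668e-01,
        -1.43478341e-01],
       [ 0.00000000e+00,  0.00000000e+00,  0.00000000e+00,
         1.00000000e+00]])}
```

View pics/top0.png

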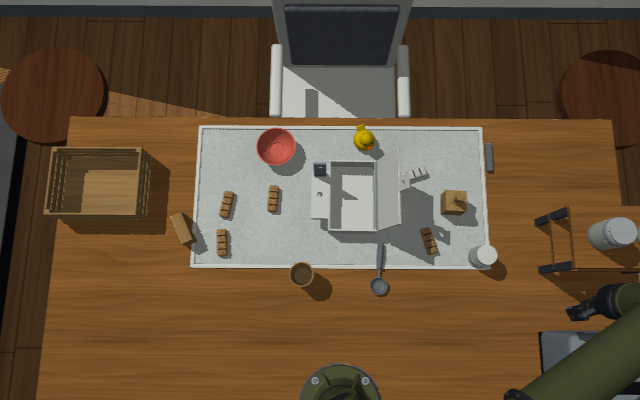

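View pics/scene0.png

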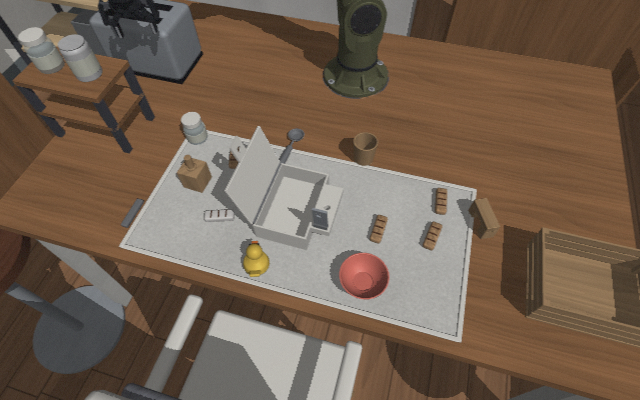

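The top view shows these candidates:
- **Brown striped bars:** (227,204), (273,199), (222,242) and (429,241).
- **White striped bar:** (413,173), a decoy.
- **Wooden arch:** (181,229), off the tray.
- **Stand and pin:** (454,203).
- **Box:** centred at about (353,196), lid on the right, hasp at (320,170).

I choose the four brown striped bars. A fifth could be hidden under the leaning lid.

```bash
cat > seg.py <<'E'
from h import *
def bars(img,C,z=0.02,roi=None):
    hsv=cv2.cvtColor(img,cv2.COLOR_BGR2HSV)
    m=((hsv[...,0]<20)&(hsv[...,1]>70)&(hsv[...,2]>35)).astype(np.uint8)*255
    m=cv2.morphologyEx(m,cv2.MORPH_CLOSE,np.ones((3,3)))
    if roi is not None:
        k=np.zeros_like(m); x0,y0,x1,y1=roi; k[y0:y1,x0:x1]=1; m*=k
    out=[]
    for c in cv2.findContours(m,cv2.RETR_EXTERNAL,cv2.CHAIN_APPROX_NONE)[0]:
        if cv2.contourArea(c)<80: continue
        P=ray(C,c[:,0,:],z); r=cv2.minAreaRect((P[:,:2]*1000).astype(np.float32))
        (cx,cy),(w,h),a=r
        if w<h: a+=90
        M=cv2.moments(c); out.append(((round(M['m10']/M['m00']),round(M['m01']/M['m00'])),round(cx),round(cy),round(max(w,h)),round(min(w,h)),round((a+90)%180-90,1)))
    return out
E
python3 - <<'E'
from seg import *
im=cv2.imread("pics/top0.png");C=cam("top")
for b in bars(im,C,0.02,(196,130,484,266)): print("top",b)
im2=cv2.imread("pics/scene0.png");S=cam("scene")
for b in bars(im2,S,0.02,(150,130,465,260)): print("scn",b)
# box rim corners approx
for n,uv,z in[("box rim TL",(330,162),.06),("TR",(376,162),.06),("BL",(330,231),.06),("BR",(376,231),.06),("ledge TL",(312,172),.06),("ledge BL",(312,219),.06),("hole",(320,194),.06),("hasp",(320,170),.11),("pinhead",(461,203),.11),("stand",(454,203),.07)]: print(n,ray(C,uv,z).round(3))
a=cv2.resize(im[140:260,200:300],None,fx=4,fy=4,interpolation=2);b=cv2.resize(im[140:260,300:400],None,fx=4,fy=4,interpolation=2)
c=cv2.resize(im[140:270,300:490],None,fx=4,fy=4,interpolation=2)
cv2.imwrite("pics/crop1.png",c)
E
```

```text
top ((222, 242), 455, 346, 77, 29, 3.0)
top ((428, 241), 464, -259, 78, 30, 16.6)
top ((226, 204), 568, 339, 80, 30, -10.3)
top ((453, 202), 578, -338, 75, 75, -2.4)
top ((273, 198), 586, 201, 78, 29, -3.6)
top ((275, 147), 746, 198, 120, 112, -89.6)
scn ((363, 256), 681, 180, 85, 17, -74.0)
scn ((432, 236), 574, 339, 84, 27, -10.2)
scn ((378, 229), 592, 201, 83, 27, -4.5)
scn ((441, 201), 460, 347, 85, 28, 4.5)
scn ((194, 174), 557, -346, 109, 107, 87.0)
scn ((389, 149), 364, 113, 620, 207, -74.3)
scn ((238, 133), 390, -301, 140, 33, -74.3)
scn ((163, 151), 523, -445, 243, 105, 28.9)
box rim TL [[0.689 0.031 0.06 ]]
TR [[ 0.689 -0.104  0.06 ]]
BL [[0.484 0.03  0.06 ]]
BR [[ 0.484 -0.101  0.06 ]]
ledge TL [[0.658 0.084 0.06 ]]
ledge BL [[0.518 0.082 0.06 ]]
hole [[0.592 0.06  0.06 ]]
hasp [[0.65 0.06 0.11]]
pinhead [[ 0.557 -0.335  0.11 ]]
stand [[ 0.566 -0.326  0.07 ]]
```

View pics/crop1.png

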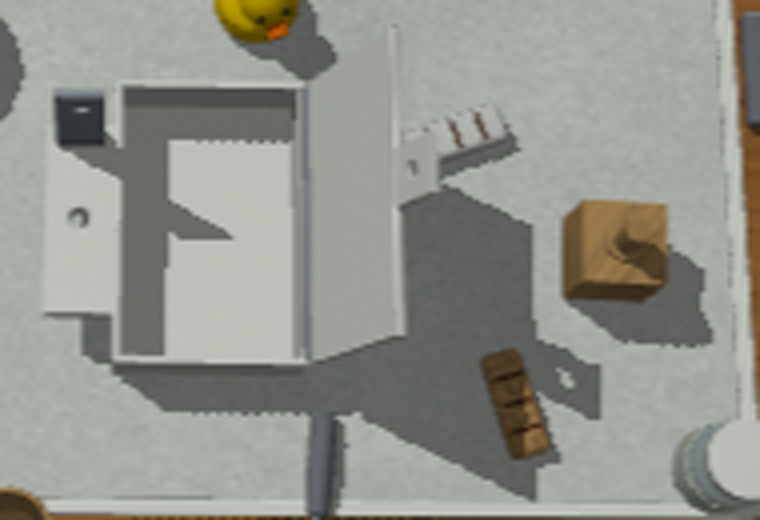

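The crop confirms that the bar at (428,241) in the top view is brown with dark stripes. The bar tucked beside the lid is white, so it's the decoy. I move over the right-hand rusk first and will check behind the lid from there.

Call:
play_rows([
  {"tx": 0.5, "ty": 0.9, "tz": 0, "spin": -0.053, "jaw": 70},
  {"tx": 0.5, "ty": 0.9, "tz": 0, "spin": -0.053, "jaw": 70},
  {"tx": 0.5, "ty": 0.9, "tz": 0, "spin": -0.053, "jaw": 70},
  {"tx": 0.5, "ty": 0.9, "tz": 0, "spin": -0.053, "jaw": 70},
  {"tx": 0.5, "ty": 0.9, "tz": 0, "spin": -0.053, "jaw": 70},
  {"tx": 0.5, "ty": 0.9, "tz": 0, "spin": -0.053, "jaw": 70},
  {"tx": 0.5, "ty": 0.9, "tz": 0, "spin": -0.053, "jaw": 70},
], force=40)

```text
time_s: 0.68
ee_pos: [0.3891, -0.4003, 0.2313]
ee_rot: [-3.107, -0.465, -0.0]
ft_force: [-0.8, -1.2, 0.4]
grip_width: 0.819
gripper_force: 0.0
```

Call:
play_rows([
  {"tx": 0.38, "ty": 0.72, "tz": -0.1, "spin": 0, "jaw": 70},
  {"tx": 0.38, "ty": 0.72, "tz": -0.1, "spin": 0, "jaw": 70},
  {"tx": 0.38, "ty": 0.72, "tz": -0.1, "spin": 0, "jaw": 70},
  {"tx": 0.38, "ty": 0.72, "tz": -0.1, "spin": 0, "jaw": 70},
  {"tx": 0.38, "ty": 0.72, "tz": -0.1, "spin": 0, "jaw": 70},
  {"tx": 0.38, "ty": 0.72, "tz": -0.1, "spin": 0, "jaw": 70},
])

```text
time_s: 1.18
ee_pos: [0.4637, -0.258, 0.2108]
ee_rot: [-3.107, -0.461, 0.001]
ft_force: [-0.1, -1.3, -0.2]
grip_width: 0.816
gripper_force: 0.0
```

```bash
cat > wr.py <<'E'
import sys
from seg import *
st=bot.get_state(); C=cam("wrist",st); im=bot.grab_frame("wrist")
if len(sys.argv)>1: cv2.imwrite(f"pics/{sys.argv[1]}.png",im)
p=np.array(st["ee_pos"]); rv=np.array(st["ee_rot"]); R=Ro.from_rotvec(rv).as_matrix()
print("t",st["time_s"],"tcp",p.round(4),"toolx deg",np.degrees(np.arctan2(R[1,0],R[0,0])).round(1),"tilt",np.degrees(np.arccos(-R[2,2])).round(2),"w",round(st["grip_width"],3),"F",st["ft_force"].round(1))
for b in bars(im,C,0.02): print(b,"d",round(b[1]-p[0]*1000),round(b[2]-p[1]*1000))
E
python3 wr.py w1
```

```text
t 1.1833 tcp [ 0.4637 -0.258   0.2108] toolx deg 16.9 tilt 0.05 w 0.816 F [-0.1 -1.3 -0.2]
((492, 391), 276, -531, 46, 31, -73.2) d -188 -273
((153, 390), 157, -137, 47, 32, -73.2) d -307 121
((185, 282), 267, -192, 461, 257, -87.6) d -197 66
((324, 174), 463, -261, 77, 28, 16.3) d -1 -3
((440, 86), 578, -342, 84, 69, 87.4) d 114 -84
((578, 188), 488, -500, 392, 163, 31.1) d 24 -242
```

View pics/w1.png

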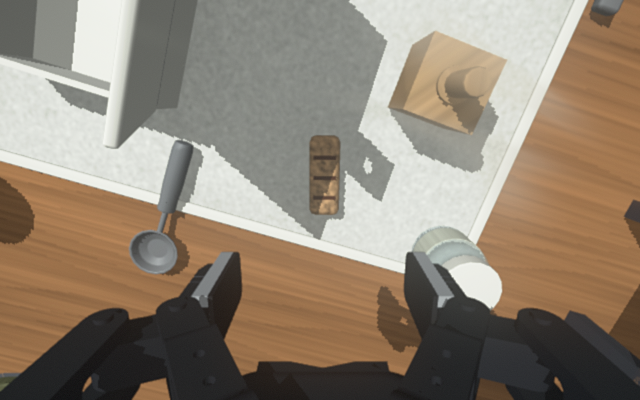

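The wrist view shows the rusk at (324,174), directly below the TCP, and the floor behind the lid looks clear. Descending.

Call:
play_rows([
  {"tx": -0.004, "ty": -0.012, "tz": -0.9, "spin": -0.002, "jaw": 60},
  {"tx": -0.004, "ty": -0.012, "tz": -0.9, "spin": -0.002, "jaw": 60},
  {"tx": -0.004, "ty": -0.012, "tz": -0.9, "spin": -0.002, "jaw": 60},
  {"tx": -0.004, "ty": -0.012, "tz": -0.9, "spin": -0.002, "jaw": 60},
  {"tx": -0.004, "ty": -0.012, "tz": -0.9, "spin": -0.002, "jaw": 60},
  {"tx": -0.004, "ty": -0.012, "tz": -0.9, "spin": -0.002, "jaw": 60},
  {"tx": -0.004, "ty": -0.012, "tz": -0.97, "spin": -0.002, "jaw": 60},
  {"tx": -0.004, "ty": -0.012, "tz": -1.0, "spin": -0.002, "jaw": 60},
])

```text
time_s: 1.9
ee_pos: [0.4621, -0.2641, 0.0116]
ee_rot: [3.109, 0.441, 0.0]
ft_force: [-0.6, 0.3, 0.5]
grip_width: 0.702
gripper_force: 0.0
```

Call:
play_rows([
  {"tx": 0, "ty": 0, "tz": -0.015, "spin": 0, "jaw": 20},
  {"tx": 0, "ty": 0, "tz": -0.015, "spin": 0, "jaw": 20},
  {"tx": 0, "ty": 0, "tz": -0.015, "spin": 0, "jaw": 20},
  {"tx": 0, "ty": 0, "tz": -0.015, "spin": 0, "jaw": 20},
  {"tx": 0, "ty": 0, "tz": -0.015, "spin": 0, "jaw": 20},
  {"tx": 0, "ty": 0, "tz": -0.015, "spin": 0, "jaw": 20},
  {"tx": 0, "ty": 0, "tz": -0.015, "spin": 0, "jaw": 20},
  {"tx": 0, "ty": 0, "tz": -0.015, "spin": 0, "jaw": 20},
])

```text
time_s: 2.57
ee_pos: [0.4631, -0.2621, 0.0094]
ee_rot: [3.108, 0.446, 0.002]
ft_force: [-2.3, -0.7, 5.7]
grip_width: 0.338
gripper_force: 40.7
```

Call:
play_rows([
  {"tx": 0, "ty": 0, "tz": 1.0, "spin": 0, "jaw": 20},
  {"tx": 0, "ty": 0, "tz": 1.0, "spin": 0, "jaw": 20},
  {"tx": 0, "ty": 0, "tz": 1.0, "spin": 0, "jaw": 20},
  {"tx": 0.1, "ty": 0, "tz": 1.0, "spin": -0.09, "jaw": 20},
  {"tx": 0.37, "ty": 0, "tz": 1.0, "spin": -0.09, "jaw": 20},
  {"tx": 0.37, "ty": 0, "tz": 1.0, "spin": -0.09, "jaw": 20},
  {"tx": 0.37, "ty": 0, "tz": 1.0, "spin": -0.09, "jaw": 20},
  {"tx": 0.37, "ty": 0, "tz": 1.0, "spin": -0.09, "jaw": 20},
])

```text
time_s: 3.23
ee_pos: [0.5378, -0.2606, 0.2087]
ee_rot: [-3.141, -0.008, -0.002]
ft_force: [-1.2, -0.4, -2.3]
grip_width: 0.337
gripper_force: 40.1
```

Call:
play_rows([
  {"tx": 0, "ty": 0, "tz": 0.3, "spin": 0, "jaw": 20},
  {"tx": 0, "ty": 0, "tz": 0.3, "spin": 0, "jaw": 20},
  {"tx": 0, "ty": 1.0, "tz": 0.3, "spin": 0, "jaw": 20},
  {"tx": 0, "ty": 1.0, "tz": 0.3, "spin": 0, "jaw": 20},
  {"tx": 0, "ty": 1.0, "tz": 0.3, "spin": 0, "jaw": 20},
  {"tx": 0, "ty": 1.0, "tz": 0.3, "spin": 0, "jaw": 20},
  {"tx": 0, "ty": 1.0, "tz": 0.3, "spin": 0, "jaw": 20},
  {"tx": 0, "ty": 1.0, "tz": 0.3, "spin": 0, "jaw": 20},
])

```text
time_s: 3.9
ee_pos: [0.5349, -0.0521, 0.2675]
ee_rot: [-3.138, -0.023, 0.003]
ft_force: [0.2, 1.4, -0.7]
grip_width: 0.339
gripper_force: 40.1
```

```bash
python3 wr.py w2
```

```text
t 3.9 tcp [ 0.5349 -0.0521  0.2675] toolx deg 0.8 tilt 0.24 w 0.339 F [ 0.2  1.4 -0.7]
((441, 389), 222, -218, 63, 21, 41.3) d -313 -166
((204, 389), 217, 104, 65, 21, -39.6) d -318 156
((482, 362), 268, -273, 56, 15, 49.1) d -267 -221
((163, 361), 261, 161, 56, 16, -47.3) d -274 213
((563, 325), 342, -347, 391, 119, 63.8) d -193 -295
((77, 320), 349, 250, 404, 161, -61.8) d -186 302
((637, 237), 457, -429, 41, 8, 15.1) d -78 -377
((7, 232), 452, 322, 80, 22, -13.7) d -83 374
((322, 275), 388, -59, 267, 133, -1.4) d -147 -7
((605, 139), 567, -366, 82, 68, 87.6) d 32 -314
((96, 113), 586, 195, 77, 35, -3.9) d 51 247
((66, 5), 691, 207, 77, 12, -89.2) d 156 259
```

View pics/w2.png

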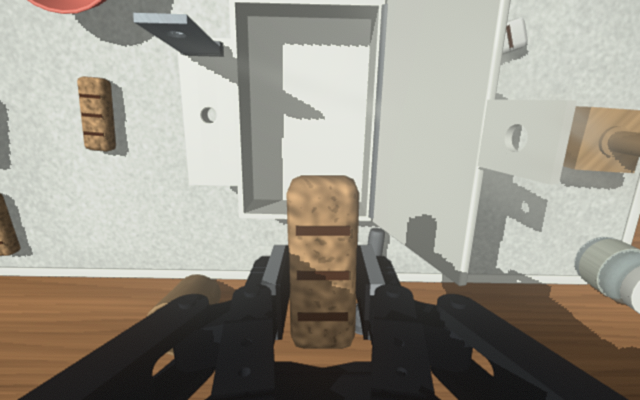

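The rusk is held at (322,260), over the box. The box rim runs from (238,10) to (243,216), and the ledge hole is at (209,114).

Run:
```python
from seg import *
C=cam("wrist",None)
for n,uv,z in[("hole",(209,114.5),.06),("BL",(243,218),.06),("BR",(371,221),.06),("TL",(233.5,3),.06),("ledgeB",(188,185),.06),("ledgeT",(180,52),.06),("hinge TR",(383,3),.062),("tongue hole",(516,138),.2)]: print(n,ray(C,uv,z).round(4))
```

```text
hole [[0.5902 0.0542 0.06  ]]
BL [[0.4834 0.0266 0.06  ]]
BR [[ 0.4815 -0.1099  0.06  ]]
TL [[0.688  0.0243 0.06  ]]
ledgeB [[0.519  0.0816 0.06  ]]
ledgeT [[0.6466 0.0767 0.06  ]]
hinge TR [[ 0.689 -0.11   0.062]]
tongue hole [[ 0.5847 -0.1728  0.2   ]]
```

Call:
play_rows([
  {"tx": 0, "ty": -0.04, "tz": -0.8, "spin": -0.004, "jaw": 20},
  {"tx": 0, "ty": -0.04, "tz": -0.8, "spin": -0.004, "jaw": 20},
  {"tx": 0, "ty": -0.04, "tz": -0.8, "spin": -0.004, "jaw": 20},
  {"tx": 0, "ty": -0.04, "tz": -0.8, "spin": -0.004, "jaw": 20},
  {"tx": 0, "ty": -0.04, "tz": -0.8, "spin": -0.004, "jaw": 20},
  {"tx": 0, "ty": -0.04, "tz": -0.8, "spin": -0.004, "jaw": 20},
])

```text
time_s: 4.45
ee_pos: [0.5339, -0.0708, 0.1063]
ee_rot: [-3.141, 0.019, 0.009]
ft_force: [0.1, 0.4, 1.0]
grip_width: 0.336
gripper_force: 40.0
```

Call:
play_rows([
  {"tx": 0.02, "ty": 0, "tz": -0.1, "spin": 0, "jaw": 20},
  {"tx": 0.02, "ty": 0, "tz": -0.2, "spin": 0, "jaw": 20},
  {"tx": 0.02, "ty": 0, "tz": -0.2, "spin": 0, "jaw": 20},
  {"tx": 0.02, "ty": 0, "tz": -0.2, "spin": 0, "jaw": 20},
])

```text
time_s: 4.78
ee_pos: [0.5412, -0.07, 0.0701]
ee_rot: [3.141, -0.017, 0.002]
ft_force: [1.3, -0.1, 0.6]
grip_width: 0.339
gripper_force: 40.0
```

Call:
play_rows([
  {"tx": -0.02, "ty": 0.03, "tz": -0.08, "spin": 0, "jaw": 20},
  {"tx": -0.02, "ty": 0.03, "tz": -0.19, "spin": 0, "jaw": 20},
  {"tx": -0.02, "ty": 0.03, "tz": -0.19, "spin": 0, "jaw": 20},
  {"tx": -0.02, "ty": 0.03, "tz": -0.19, "spin": 0, "jaw": 38},
  {"tx": -0.02, "ty": 0.03, "tz": -0.19, "spin": 0, "jaw": 38},
  {"tx": -0.02, "ty": 0.03, "tz": -0.19, "spin": 0, "jaw": 38},
  {"tx": -0.02, "ty": 0.03, "tz": -0.19, "spin": 0, "jaw": 38},
])

```text
time_s: 5.37
ee_pos: [0.5379, -0.0619, 0.0328]
ee_rot: [-3.14, 0.015, -0.004]
ft_force: [-0.4, 5.5, 0.4]
grip_width: 0.444
gripper_force: 0.0
```

Call:
play_rows([
  {"tx": 0, "ty": 0, "tz": 0.2, "spin": 0, "jaw": 38},
  {"tx": 0, "ty": 0, "tz": 0.6, "spin": 0, "jaw": 38},
  {"tx": 0, "ty": 0, "tz": 0.9, "spin": 0, "jaw": 60},
  {"tx": 0, "ty": 0.2, "tz": 0.9, "spin": -0.02, "jaw": 60},
  {"tx": 0.15, "ty": 0.99, "tz": 0.9, "spin": -0.02, "jaw": 60},
  {"tx": 0.15, "ty": 0.99, "tz": 0.9, "spin": -0.02, "jaw": 60},
  {"tx": 0.24, "ty": 0.99, "tz": 0.9, "spin": -0.02, "jaw": 60},
  {"tx": 0.24, "ty": 0.99, "tz": 0.9, "spin": -0.02, "jaw": 60},
])

```text
time_s: 6.03
ee_pos: [0.5803, 0.1204, 0.2124]
ee_rot: [3.138, -0.117, 0.008]
ft_force: [0.6, 0.4, -1.0]
grip_width: 0.7
gripper_force: 0.0
```

Call:
play_rows([
  {"tx": 0, "ty": 0.33, "tz": 0, "spin": 0, "jaw": 60},
  {"tx": 0, "ty": 0.33, "tz": 0, "spin": 0, "jaw": 60},
  {"tx": 0, "ty": 0.33, "tz": 0, "spin": 0, "jaw": 60},
  {"tx": 0, "ty": 0.33, "tz": 0, "spin": 0, "jaw": 60},
])

```text
time_s: 6.37
ee_pos: [0.5793, 0.1874, 0.2107]
ee_rot: [-3.139, 0.109, -0.004]
ft_force: [0.5, -0.7, -0.1]
grip_width: 0.703
gripper_force: 0.0
```

```bash
python3 wr.py w3
python3 - <<'E'
from seg import *
im=bot.grab_frame("top");C=cam("top")
for b in bars(im,C,0.02,(196,130,484,266)): print("top",b)
E
```

```text
t 6.3667 tcp [0.5793 0.1874 0.2107] toolx deg -4.0 tilt 0.16 w 0.703 F [ 0.5 -0.7 -0.1]
((474, 388), 315, 19, 51, 40, 86.0) d -264 -168
((171, 388), 341, 389, 51, 40, 86.0) d -238 202
((537, 376), 323, -48, 34, 8, 37.6) d -256 -235
((108, 376), 358, 454, 35, 9, -44.7) d -221 267
((329, 352), 366, 199, 190, 54, -88.5) d -213 12
((578, 334), 382, -87, 48, 24, 47.6) d -197 -274
((624, 351), 338, -138, 109, 46, 10.1) d -241 -325
((180, 280), 470, 345, 54, 32, 5.2) d -109 158
((577, 200), 537, -63, 79, 34, -0.5) d -42 -250
((173, 194), 569, 336, 78, 31, -10.3) d -10 149
((307, 167), 587, 201, 77, 28, -4.0) d 8 14
((300, 26), 709, 197, 125, 50, 86.0) d 130 10
((39, 216), 526, 459, 444, 126, -18.3) d -53 272
top ((222, 242), 455, 346, 77, 29, 3.0)
top ((361, 215), 538, -63, 78, 27, -0.4)
top ((226, 204), 568, 339, 79, 30, -10.2)
top ((453, 202), 578, -338, 75, 75, -2.4)
top ((286, 143), 761, 164, 109, 50, 23.6)
```

Call:
play_rows([
  {"tx": 0.035, "ty": 0.065, "tz": -0.5, "spin": 0, "jaw": 60},
  {"tx": 0.035, "ty": 0.065, "tz": -0.9, "spin": 0, "jaw": 60},
  {"tx": 0.035, "ty": 0.065, "tz": -0.9, "spin": 0, "jaw": 60},
  {"tx": 0.035, "ty": 0.065, "tz": -0.9, "spin": 0, "jaw": 60},
  {"tx": 0.035, "ty": 0.065, "tz": -0.9, "spin": 0, "jaw": 60},
  {"tx": 0.035, "ty": 0.065, "tz": -1.0, "spin": 0, "jaw": 60},
  {"tx": 0.035, "ty": 0.065, "tz": -1.0, "spin": 0, "jaw": 60},
  {"tx": 0.035, "ty": 0.065, "tz": -1.0, "spin": 0, "jaw": 20},
])

```text
time_s: 7.13
ee_pos: [0.5867, 0.1971, 0.0091]
ee_rot: [3.138, -0.118, -0.0]
ft_force: [0.4, -0.2, 0.3]
grip_width: 0.579
gripper_force: 0.0
```

Call:
play_rows([
  {"tx": 0, "ty": 0, "tz": 0, "spin": 0, "jaw": 20},
  {"tx": 0, "ty": 0, "tz": 0, "spin": 0, "jaw": 20},
  {"tx": 0, "ty": 0, "tz": 0, "spin": 0, "jaw": 20},
  {"tx": 0, "ty": 0, "tz": 0, "spin": 0, "jaw": 20},
  {"tx": 0, "ty": 0, "tz": 0, "spin": 0, "jaw": 20},
  {"tx": 0, "ty": 0, "tz": 0, "spin": 0, "jaw": 20},
])

```text
time_s: 7.63
ee_pos: [0.5881, 0.1989, 0.0113]
ee_rot: [-3.139, 0.115, -0.007]
ft_force: [-0.9, -1.3, 7.2]
grip_width: 0.336
gripper_force: 40.2
```

Call:
play_rows([
  {"tx": 0, "ty": 0, "tz": 1.0, "spin": 0, "jaw": 20},
  {"tx": 0, "ty": 0, "tz": 1.0, "spin": 0, "jaw": 20},
  {"tx": 0, "ty": 0, "tz": 1.0, "spin": 0, "jaw": 20},
  {"tx": 0.26, "ty": -0.6, "tz": 1.0, "spin": 0.02, "jaw": 20},
  {"tx": 0.26, "ty": -0.6, "tz": 1.0, "spin": 0.02, "jaw": 20},
  {"tx": 0.26, "ty": -0.6, "tz": 1.0, "spin": 0.02, "jaw": 20},
  {"tx": 0.26, "ty": -0.6, "tz": 1.0, "spin": 0.02, "jaw": 20},
  {"tx": 0.26, "ty": -0.6, "tz": 1.0, "spin": 0.02, "jaw": 20},
])

```text
time_s: 8.3
ee_pos: [0.6422, 0.0705, 0.2128]
ee_rot: [3.138, -0.032, 0.013]
ft_force: [0.1, -0.6, -0.4]
grip_width: 0.336
gripper_force: 39.8
```

Call:
play_rows([
  {"tx": 0, "ty": -0.71, "tz": 0, "spin": 0, "jaw": 20},
  {"tx": 0, "ty": -0.71, "tz": 0, "spin": 0, "jaw": 20},
  {"tx": 0, "ty": -0.71, "tz": 0, "spin": 0, "jaw": 20},
  {"tx": 0, "ty": -0.71, "tz": 0, "spin": 0, "jaw": 20},
  {"tx": 0, "ty": -0.71, "tz": -0.4, "spin": 0, "jaw": 20},
  {"tx": 0, "ty": -0.71, "tz": -0.6, "spin": 0, "jaw": 20},
  {"tx": 0, "ty": -0.71, "tz": -0.6, "spin": 0, "jaw": 20},
  {"tx": 0, "ty": -0.71, "tz": -0.6, "spin": 0, "jaw": 20},
])

```text
time_s: 8.97
ee_pos: [0.6319, -0.0629, 0.0806]
ee_rot: [-3.14, 0.016, 0.022]
ft_force: [-1.0, -0.6, -0.9]
grip_width: 0.333
gripper_force: 39.8
```

Call:
play_rows([
  {"tx": 0.02, "ty": 0, "tz": -0.1, "spin": 0, "jaw": 20},
  {"tx": 0.02, "ty": 0, "tz": -0.22, "spin": 0, "jaw": 20},
  {"tx": 0.02, "ty": 0, "tz": -0.22, "spin": 0, "jaw": 20},
  {"tx": 0.02, "ty": 0, "tz": -0.22, "spin": 0, "jaw": 38},
  {"tx": 0.02, "ty": 0, "tz": -0.22, "spin": 0, "jaw": 38},
  {"tx": 0.02, "ty": 0, "tz": -0.22, "spin": 0, "jaw": 38},
  {"tx": 0.02, "ty": 0, "tz": -0.22, "spin": 0, "jaw": 38},
])

```text
time_s: 9.55
ee_pos: [0.6433, -0.0634, 0.0467]
ee_rot: [3.141, -0.016, 0.005]
ft_force: [-0.7, -0.1, -0.4]
grip_width: 0.442
gripper_force: 0.0
```

Call:
play_rows([
  {"tx": 0, "ty": 0, "tz": 0.2, "spin": 0, "jaw": 38},
  {"tx": 0, "ty": 0, "tz": 0.6, "spin": 0, "jaw": 38},
  {"tx": 0, "ty": 0, "tz": 0.9, "spin": 0, "jaw": 60},
  {"tx": 0, "ty": 0, "tz": 0.9, "spin": -0.05, "jaw": 60},
  {"tx": 0, "ty": 1.0, "tz": 0.9, "spin": -0.05, "jaw": 60},
  {"tx": 0, "ty": 1.0, "tz": 0.9, "spin": -0.05, "jaw": 60},
  {"tx": -0.1, "ty": 1.0, "tz": 0.9, "spin": -0.05, "jaw": 60},
  {"tx": -0.1, "ty": 1.0, "tz": 0.9, "spin": -0.05, "jaw": 60},
])

```text
time_s: 10.22
ee_pos: [0.628, 0.1034, 0.2237]
ee_rot: [-3.13, 0.264, -0.004]
ft_force: [-0.5, 0.4, 0.2]
grip_width: 0.7
gripper_force: 0.0
```

Call:
play_rows([
  {"tx": -0.25, "ty": 1.0, "tz": 0, "spin": 0, "jaw": 60},
  {"tx": -0.25, "ty": 1.0, "tz": 0, "spin": 0, "jaw": 60},
  {"tx": -0.25, "ty": 1.0, "tz": 0, "spin": 0, "jaw": 60},
  {"tx": -0.25, "ty": 1.0, "tz": 0, "spin": 0, "jaw": 60},
  {"tx": -0.25, "ty": 1.0, "tz": 0, "spin": 0, "jaw": 60},
  {"tx": -0.25, "ty": 1.0, "tz": 0, "spin": 0, "jaw": 60},
  {"tx": -0.25, "ty": 1.0, "tz": 0, "spin": 0, "jaw": 60},
])

```text
time_s: 10.8
ee_pos: [0.576, 0.306, 0.2231]
ee_rot: [-3.13, 0.251, -0.001]
ft_force: [0.3, -0.3, -0.5]
grip_width: 0.698
gripper_force: 0.0
```

```bash
python3 wr.py w4
python3 - <<'E'
from seg import *
im=bot.grab_frame("top");C=cam("top")
for b in bars(im,C,0.02,(196,130,484,266)): print("top",b)
E
```

```text
t 10.8 tcp [0.576  0.306  0.2231] toolx deg -9.2 tilt 0.12 w 0.698 F [ 0.3 -0.3 -0.5]
((474, 387), 284, 158, 53, 42, 80.9) d -292 -148
((171, 387), 345, 538, 53, 42, 80.9) d -231 232
((537, 376), 286, 88, 35, 8, 29.2) d -290 -218
((108, 376), 369, 604, 36, 9, -49.8) d -207 298
((332, 347), 357, 338, 199, 72, 88.2) d -219 32
((602, 329), 350, 7, 218, 96, 44.4) d -226 -299
((302, 282), 457, 347, 80, 28, 5.2) d -119 41
((291, 183), 569, 339, 78, 28, -11.0) d -7 33
((424, 16), 700, 193, 110, 32, 80.8) d 124 -113
((89, 177), 535, 543, 489, 231, -23.6) d -41 237
top ((222, 242), 455, 346, 77, 29, 3.0)
top ((361, 215), 538, -63, 78, 27, -0.4)
top ((453, 202), 578, -338, 75, 75, -2.4)
top ((361, 181), 640, -61, 78, 27, -0.6)
top ((275, 147), 746, 198, 120, 112, -89.6)
```

Call:
play_rows([
  {"tx": -0.035, "ty": 0.165, "tz": -0.1, "spin": -0.01, "jaw": 60},
  {"tx": -0.035, "ty": 0.165, "tz": -0.9, "spin": -0.01, "jaw": 60},
  {"tx": -0.035, "ty": 0.165, "tz": -0.9, "spin": -0.01, "jaw": 60},
  {"tx": -0.035, "ty": 0.165, "tz": -0.9, "spin": -0.01, "jaw": 60},
  {"tx": -0.035, "ty": 0.165, "tz": -0.9, "spin": -0.01, "jaw": 60},
  {"tx": -0.035, "ty": 0.165, "tz": -1.0, "spin": -0.01, "jaw": 60},
  {"tx": -0.035, "ty": 0.165, "tz": -1.0, "spin": -0.01, "jaw": 60},
])

```text
time_s: 11.48
ee_pos: [0.5691, 0.3294, 0.016]
ee_rot: [3.119, -0.317, -0.012]
ft_force: [0.0, -1.5, 0.4]
grip_width: 0.707
gripper_force: 0.0
```

Call:
play_rows([
  {"tx": 0, "ty": 0, "tz": -0.06, "spin": 0, "jaw": 60},
  {"tx": 0, "ty": 0, "tz": -0.06, "spin": 0, "jaw": 20},
  {"tx": 0, "ty": 0, "tz": -0.06, "spin": 0, "jaw": 20},
  {"tx": 0, "ty": 0, "tz": -0.06, "spin": 0, "jaw": 20},
  {"tx": 0, "ty": 0, "tz": -0.06, "spin": 0, "jaw": 20},
  {"tx": 0, "ty": 0, "tz": -0.06, "spin": 0, "jaw": 20},
  {"tx": 0, "ty": 0, "tz": -0.06, "spin": 0, "jaw": 20},
  {"tx": 0, "ty": 0, "tz": -0.06, "spin": 0, "jaw": 20},
])

```text
time_s: 12.15
ee_pos: [0.5724, 0.3354, 0.0119]
ee_rot: [-3.125, 0.312, -0.005]
ft_force: [-0.4, -1.2, 6.8]
grip_width: 0.333
gripper_force: 40.7
```

Call:
play_rows([
  {"tx": 0, "ty": 0, "tz": 1.0, "spin": 0, "jaw": 20},
  {"tx": 0, "ty": 0, "tz": 1.0, "spin": 0, "jaw": 20},
  {"tx": 0, "ty": -0.2, "tz": 1.0, "spin": 0, "jaw": 20},
  {"tx": 0, "ty": -0.9, "tz": 1.0, "spin": 0.063, "jaw": 20},
  {"tx": 0.33, "ty": -0.9, "tz": 1.0, "spin": 0.063, "jaw": 20},
  {"tx": 0.33, "ty": -0.9, "tz": 1.0, "spin": 0.063, "jaw": 20},
  {"tx": 0.33, "ty": -0.9, "tz": 1.0, "spin": 0.063, "jaw": 20},
  {"tx": 0.33, "ty": -0.9, "tz": 1.0, "spin": 0.063, "jaw": 20},
])

```text
time_s: 12.82
ee_pos: [0.6387, 0.1506, 0.2117]
ee_rot: [3.14, -0.006, 0.004]
ft_force: [0.1, 0.4, -0.3]
grip_width: 0.331
gripper_force: 40.0
```

Call:
play_rows([
  {"tx": 0, "ty": -0.83, "tz": 0, "spin": 0, "jaw": 20},
  {"tx": 0, "ty": -0.83, "tz": 0, "spin": 0, "jaw": 20},
  {"tx": 0, "ty": -0.83, "tz": 0, "spin": 0, "jaw": 20},
  {"tx": 0, "ty": -0.83, "tz": 0, "spin": 0, "jaw": 20},
  {"tx": 0, "ty": -0.83, "tz": 0, "spin": 0, "jaw": 20},
  {"tx": 0, "ty": -0.83, "tz": -0.6, "spin": 0, "jaw": 20},
  {"tx": 0, "ty": -0.83, "tz": -0.6, "spin": 0, "jaw": 20},
  {"tx": 0, "ty": -0.83, "tz": -0.6, "spin": 0, "jaw": 20},
])

```text
time_s: 13.48
ee_pos: [0.6368, -0.0115, 0.0886]
ee_rot: [3.141, -0.003, 0.001]
ft_force: [-0.4, -0.3, -1.3]
grip_width: 0.339
gripper_force: 40.0
```

Call:
play_rows([
  {"tx": 0, "ty": 0, "tz": 0, "spin": 0, "jaw": 20},
  {"tx": 0, "ty": 0, "tz": 0, "spin": 0, "jaw": 20},
])

```text
time_s: 13.65
ee_pos: [0.6354, -0.0111, 0.0884]
ee_rot: [-3.141, 0.001, 0.007]
ft_force: [-0.3, -0.3, 1.1]
grip_width: 0.333
gripper_force: 40.0
```

Good. I'll lower, release, then go to the last rusk at (457,347).

Call:
play_rows([
  {"tx": 0.01, "ty": 0, "tz": -0.1, "spin": 0, "jaw": 20},
  {"tx": 0.01, "ty": 0, "tz": -0.25, "spin": 0, "jaw": 20},
  {"tx": 0.01, "ty": 0, "tz": -0.25, "spin": 0, "jaw": 20},
  {"tx": 0.01, "ty": 0, "tz": -0.25, "spin": 0, "jaw": 38},
  {"tx": 0.01, "ty": 0, "tz": -0.25, "spin": 0, "jaw": 38},
  {"tx": 0.01, "ty": 0, "tz": -0.25, "spin": 0, "jaw": 38},
  {"tx": 0.01, "ty": 0, "tz": -0.25, "spin": 0, "jaw": 38},
])

```text
time_s: 14.23
ee_pos: [0.6406, -0.0112, 0.0423]
ee_rot: [3.141, -0.001, 0.006]
ft_force: [0.3, 0.2, 0.5]
grip_width: 0.447
gripper_force: 0.0
```

Call:
play_rows([
  {"tx": 0, "ty": 0, "tz": 0.2, "spin": 0, "jaw": 38},
  {"tx": 0, "ty": 0, "tz": 0.6, "spin": 0, "jaw": 38},
  {"tx": 0, "ty": 0, "tz": 0.9, "spin": 0, "jaw": 60},
  {"tx": 0, "ty": 0, "tz": 0.9, "spin": 0.02, "jaw": 60},
  {"tx": -0.4, "ty": 0.9, "tz": 0.9, "spin": 0.02, "jaw": 60},
  {"tx": -0.4, "ty": 0.9, "tz": 0.9, "spin": 0.02, "jaw": 60},
  {"tx": -0.4, "ty": 0.9, "tz": 0.9, "spin": 0.02, "jaw": 60},
  {"tx": -0.4, "ty": 0.9, "tz": 0.9, "spin": 0.02, "jaw": 60},
])

```text
time_s: 14.9
ee_pos: [0.571, 0.1422, 0.2194]
ee_rot: [3.14, 0.096, 0.004]
ft_force: [0.4, 0.9, 0.0]
grip_width: 0.703
gripper_force: 0.0
```

Call:
play_rows([
  {"tx": -0.5, "ty": 0.9, "tz": 0, "spin": 0, "jaw": 60},
  {"tx": -0.5, "ty": 0.9, "tz": 0, "spin": 0, "jaw": 60},
  {"tx": -0.5, "ty": 0.9, "tz": 0, "spin": 0, "jaw": 60},
  {"tx": -0.5, "ty": 0.9, "tz": 0, "spin": 0, "jaw": 60},
  {"tx": -0.5, "ty": 0.9, "tz": 0, "spin": 0, "jaw": 60},
  {"tx": -0.5, "ty": 0.9, "tz": 0, "spin": 0, "jaw": 60},
  {"tx": -0.5, "ty": 0.9, "tz": 0, "spin": 0, "jaw": 60},
])

```text
time_s: 15.48
ee_pos: [0.4695, 0.324, 0.219]
ee_rot: [-3.138, -0.108, -0.003]
ft_force: [2.0, -1.1, 0.3]
grip_width: 0.704
gripper_force: 0.0
```

```bash
python3 wr.py w5
python3 - <<'E'
from seg import *
im=bot.grab_frame("top");C=cam("top");cv2.imwrite("pics/top5.png",im)
for b in bars(im,C,0.02,(196,130,484,266)): print("top",b)
E
```

```text
t 15.4833 tcp [0.4695 0.324  0.219 ] toolx deg 3.9 tilt 0.13 w 0.704 F [ 2.  -1.1  0.3]
((474, 387), 223, 116, 52, 42, -86.1) d -246 -208
((170, 387), 197, 495, 52, 42, -86.1) d -272 171
((537, 376), 240, 49, 33, 8, 44.6) d -229 -275
((108, 376), 204, 564, 35, 9, -35.8) d -265 240
((561, 303), 351, 47, 338, 126, 65.5) d -118 -277
((297, 185), 454, 348, 78, 28, 5.3) d -15 24
((146, 198), 406, 478, 498, 429, -82.7) d -63 154
top ((361, 215), 538, -63, 78, 27, -0.4)
top ((453, 202), 578, -338, 75, 75, -2.4)
top ((344, 183), 634, -10, 77, 27, 0.1)
top ((361, 181), 640, -61, 78, 27, -0.4)
top ((275, 147), 746, 198, 120, 112, -89.6)
```

Call:
play_rows([
  {"tx": -0.075, "ty": 0.12, "tz": -0.1, "spin": 0.008, "jaw": 60},
  {"tx": -0.075, "ty": 0.12, "tz": -0.9, "spin": 0.008, "jaw": 60},
  {"tx": -0.075, "ty": 0.12, "tz": -0.9, "spin": 0.008, "jaw": 60},
  {"tx": -0.075, "ty": 0.12, "tz": -0.9, "spin": 0.008, "jaw": 60},
  {"tx": -0.075, "ty": 0.12, "tz": -0.9, "spin": 0.008, "jaw": 60},
  {"tx": -0.075, "ty": 0.12, "tz": -1.0, "spin": 0.008, "jaw": 60},
  {"tx": -0.075, "ty": 0.12, "tz": -1.0, "spin": 0.008, "jaw": 60},
])

```text
time_s: 16.17
ee_pos: [0.4549, 0.3399, 0.0125]
ee_rot: [3.133, 0.131, -0.012]
ft_force: [0.0, -1.2, 0.5]
grip_width: 0.702
gripper_force: 0.0
```

Call:
play_rows([
  {"tx": 0, "ty": 0, "tz": -0.04, "spin": 0, "jaw": 60},
  {"tx": 0, "ty": 0, "tz": -0.04, "spin": 0, "jaw": 20},
  {"tx": 0, "ty": 0, "tz": -0.04, "spin": 0, "jaw": 20},
  {"tx": 0, "ty": 0, "tz": -0.04, "spin": 0, "jaw": 20},
  {"tx": 0, "ty": 0, "tz": -0.04, "spin": 0, "jaw": 20},
  {"tx": 0, "ty": 0, "tz": -0.04, "spin": 0, "jaw": 20},
  {"tx": 0, "ty": 0, "tz": -0.04, "spin": 0, "jaw": 20},
  {"tx": 0, "ty": 0, "tz": -0.04, "spin": 0, "jaw": 20},
])

```text
time_s: 16.83
ee_pos: [0.458, 0.3454, 0.0115]
ee_rot: [-3.137, -0.136, -0.005]
ft_force: [0.6, -0.2, 6.6]
grip_width: 0.334
gripper_force: 40.2
```

Call:
play_rows([
  {"tx": 0, "ty": 0, "tz": 1.0, "spin": 0, "jaw": 20},
  {"tx": 0, "ty": 0, "tz": 1.0, "spin": 0, "jaw": 20},
  {"tx": 0, "ty": -0.2, "tz": 1.0, "spin": 0, "jaw": 20},
  {"tx": 0.2, "ty": -0.9, "tz": 1.0, "spin": -0.029, "jaw": 20},
  {"tx": 0.39, "ty": -0.9, "tz": 1.0, "spin": -0.029, "jaw": 20},
  {"tx": 0.39, "ty": -0.9, "tz": 1.0, "spin": -0.029, "jaw": 20},
  {"tx": 0.39, "ty": -0.9, "tz": 1.0, "spin": -0.029, "jaw": 20},
  {"tx": 0.39, "ty": -0.9, "tz": 1.0, "spin": -0.029, "jaw": 20},
])

```text
time_s: 17.5
ee_pos: [0.5359, 0.1613, 0.2114]
ee_rot: [3.14, -0.01, 0.004]
ft_force: [0.2, -0.4, -1.2]
grip_width: 0.332
gripper_force: 39.9
```

Call:
play_rows([
  {"tx": 0, "ty": -0.88, "tz": 0, "spin": 0, "jaw": 20},
  {"tx": 0, "ty": -0.88, "tz": 0, "spin": 0, "jaw": 20},
  {"tx": 0, "ty": -0.88, "tz": 0, "spin": 0, "jaw": 20},
  {"tx": 0, "ty": -0.88, "tz": 0, "spin": 0, "jaw": 20},
  {"tx": 0, "ty": -0.88, "tz": 0, "spin": 0, "jaw": 20},
  {"tx": 0, "ty": -0.88, "tz": -0.6, "spin": 0, "jaw": 20},
  {"tx": 0, "ty": -0.88, "tz": -0.6, "spin": 0, "jaw": 20},
  {"tx": 0, "ty": -0.88, "tz": -0.6, "spin": 0, "jaw": 20},
])

```text
time_s: 18.17
ee_pos: [0.5344, -0.012, 0.0885]
ee_rot: [3.141, -0.008, 0.002]
ft_force: [0.4, -0.0, -0.4]
grip_width: 0.338
gripper_force: 39.9
```

Call:
play_rows([
  {"tx": 0, "ty": 0, "tz": 0, "spin": 0, "jaw": 20},
  {"tx": 0, "ty": 0, "tz": 0, "spin": 0, "jaw": 20},
])

```text
time_s: 18.33
ee_pos: [0.5331, -0.0111, 0.0886]
ee_rot: [-3.141, 0.005, 0.006]
ft_force: [-0.2, 0.7, 0.8]
grip_width: 0.335
gripper_force: 39.8
```

Call:
play_rows([
  {"tx": 0.01, "ty": 0, "tz": -0.1, "spin": 0, "jaw": 20},
  {"tx": 0.01, "ty": 0, "tz": -0.25, "spin": 0, "jaw": 20},
  {"tx": 0.01, "ty": 0, "tz": -0.25, "spin": 0, "jaw": 20},
  {"tx": 0.01, "ty": 0, "tz": -0.25, "spin": 0, "jaw": 38},
  {"tx": 0.01, "ty": 0, "tz": -0.25, "spin": 0, "jaw": 38},
  {"tx": 0.01, "ty": 0, "tz": -0.25, "spin": 0, "jaw": 38},
  {"tx": 0.01, "ty": 0, "tz": -0.25, "spin": 0, "jaw": 38},
])

```text
time_s: 18.92
ee_pos: [0.5381, -0.0115, 0.0417]
ee_rot: [3.141, -0.006, 0.006]
ft_force: [-0.1, -0.0, -0.0]
grip_width: 0.441
gripper_force: 0.0
```

Call:
play_rows([
  {"tx": 0, "ty": 0, "tz": 0.2, "spin": 0, "jaw": 38},
  {"tx": 0, "ty": 0, "tz": 0.6, "spin": 0, "jaw": 38},
  {"tx": 0, "ty": 0, "tz": 1.0, "spin": 0, "jaw": 10},
  {"tx": 0, "ty": 0, "tz": 1.0, "spin": 0, "jaw": 10},
  {"tx": 0, "ty": 0, "tz": 1.0, "spin": 0, "jaw": 10},
  {"tx": -0.4, "ty": 0, "tz": 1.0, "spin": 0, "jaw": 10},
  {"tx": -0.4, "ty": 0, "tz": 1.0, "spin": 0, "jaw": 10},
  {"tx": -0.4, "ty": 0, "tz": 1.0, "spin": 0, "jaw": 10},
])

```text
time_s: 19.58
ee_pos: [0.4507, -0.0114, 0.2401]
ee_rot: [3.138, -0.007, -0.004]
ft_force: [-0.0, 1.1, -1.0]
grip_width: 0.114
gripper_force: 0.0
```

Call:
play_rows([
  {"tx": 0, "ty": 0, "tz": 0.4, "spin": 0, "jaw": 5},
  {"tx": 0, "ty": 0, "tz": 0.4, "spin": 0, "jaw": 5},
  {"tx": 0, "ty": -0.5, "tz": 0.4, "spin": 0, "jaw": 5},
  {"tx": 0, "ty": -0.97, "tz": 0.4, "spin": 0, "jaw": 5},
  {"tx": 0, "ty": -0.97, "tz": 0.4, "spin": 0, "jaw": 5},
  {"tx": 0, "ty": -0.97, "tz": 0.4, "spin": 0, "jaw": 5},
  {"tx": 0, "ty": -0.97, "tz": 0.4, "spin": 0, "jaw": 5},
  {"tx": 0, "ty": -0.97, "tz": 0.4, "spin": 0, "jaw": 5},
])

```text
time_s: 20.25
ee_pos: [0.4548, -0.2129, 0.3196]
ee_rot: [3.139, -0.023, -0.001]
ft_force: [-0.1, 0.2, 0.4]
grip_width: 0.06
gripper_force: 0.0
```

```bash
python3 wr.py w6 | head -1
python3 - <<'E'
from seg import *
im=bot.grab_frame("top");C=cam("top");w=cv2.imread("pics/w6.png")
for b in bars(im,C,0.02,(196,130,484,266)): print("top",b)
c=cv2.resize(im[140:270,300:490],None,fx=3.4,fy=3.4,interpolation=2)[:,:640]
s=cv2.resize(w,None,fx=.8,fy=.8)
h=np.zeros((600,800,3),np.uint8); 
c=cv2.resize(im[145:265,300:490],(440,278)); s=cv2.resize(w,(512,320)); h[:278,:440]=c; h[280:600,:512]=s
cv2.imwrite("pics/m6.png",h)
E
```

```text
t 20.25 tcp [ 0.4548 -0.2129  0.3196] toolx deg -0.8 tilt 0.16 w 0.06 F [-0.1  0.2  0.4]
top ((344, 216), 536, -10, 75, 27, 0.1)
top ((361, 215), 538, -63, 78, 27, -0.4)
top ((344, 183), 634, -10, 77, 27, 0.1)
top ((361, 181), 640, -61, 78, 27, -0.6)
top ((275, 147), 746, 198, 120, 112, -89.6)
```

View pics/m6.png

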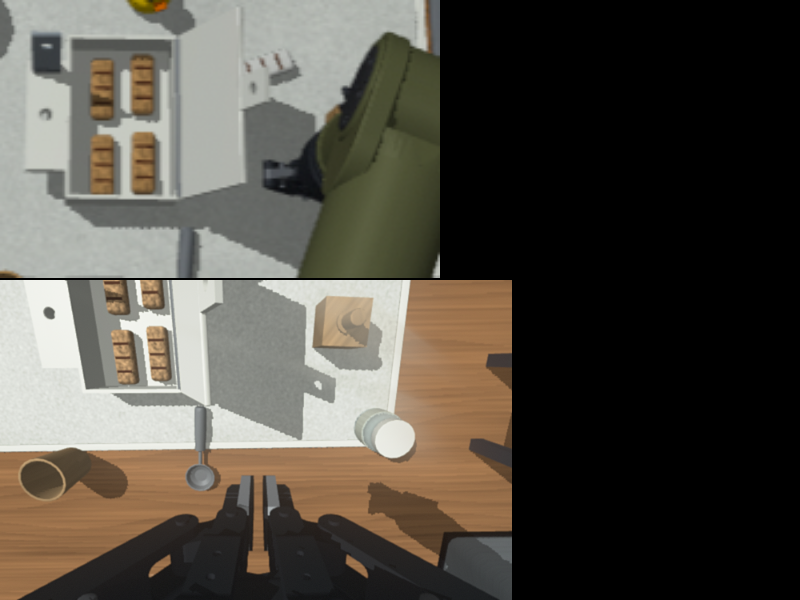

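All four rusks lie in the box, at about (102,88), (142,85), (102,165) and (145,163) in the top inset. No other brown bar is visible. Next I go behind the lid to shut it.

Call:
play_rows([
  {"tx": 0.35, "ty": -0.15, "tz": 0, "spin": 0, "jaw": 0},
  {"tx": 0.35, "ty": -0.15, "tz": 0, "spin": 0, "jaw": 0},
  {"tx": 0.35, "ty": -0.15, "tz": -0.4, "spin": 0, "jaw": 0},
  {"tx": 0.35, "ty": -0.15, "tz": -0.4, "spin": 0, "jaw": 0},
  {"tx": 0.35, "ty": -0.15, "tz": -0.4, "spin": 0, "jaw": 0},
])

```text
time_s: 20.77
ee_pos: [0.5232, -0.2316, 0.2318]
ee_rot: [-3.135, 0.001, 0.019]
ft_force: [-1.9, 1.2, -2.4]
grip_width: 0.001
gripper_force: 0.0
```

```bash
python3 wr.py w7
```

```text
t 20.7667 tcp [ 0.5232 -0.2316  0.2318] toolx deg -0.0 tilt 0.79 w 0.001 F [-1.9  1.2 -2.4]
((438, 357), 287, -374, 57, 17, 53.1) d -236 -142
((207, 357), 286, -87, 58, 17, -52.9) d -237 145
((322, 353), 293, -231, 44, 19, 0.2) d -230 1
((258, 291), 375, -154, 67, 24, -89.8) d -148 78
((80, 326), 350, 65, 339, 140, -60.7) d -173 297
((111, 158), 532, -14, 79, 35, -0.5) d 9 218
((161, 154), 537, -65, 78, 31, -0.5) d 14 167
((432, 121), 568, -341, 84, 69, 87.1) d 45 -109
((93, 52), 633, -14, 78, 35, -0.0) d 110 218
((575, 200), 467, -527, 396, 376, 66.0) d -56 -295
((146, 44), 639, -65, 78, 32, -0.1) d 116 167
```

View pics/w7.png

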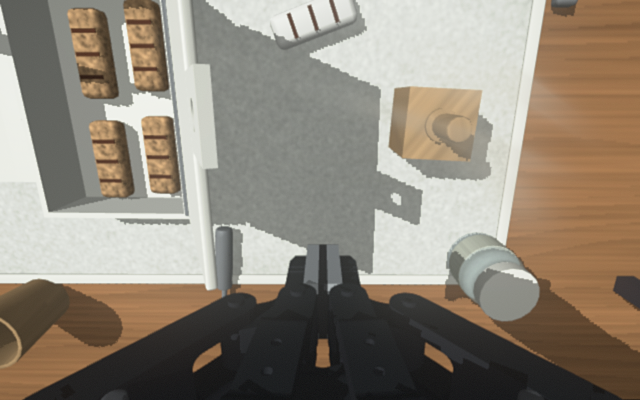

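No rusk is hidden behind the lid; only the white decoy shows at (315,22). Now I push the lid.

Call:
play_rows([
  {"tx": 0, "ty": 0, "tz": -0.43, "spin": 0, "jaw": 0},
  {"tx": 0, "ty": 0, "tz": -0.43, "spin": 0, "jaw": 0},
  {"tx": 0, "ty": 0.15, "tz": -0.43, "spin": 0, "jaw": 0},
  {"tx": 0, "ty": 0.3, "tz": -0.43, "spin": 0, "jaw": 0},
  {"tx": 0, "ty": 0.4, "tz": -0.43, "spin": 0, "jaw": 0},
  {"tx": 0, "ty": 0.5, "tz": -0.43, "spin": 0, "jaw": 0},
  {"tx": 0, "ty": 0.6, "tz": -0.43, "spin": 0, "jaw": 0},
  {"tx": 0, "ty": 0.7, "tz": -0.43, "spin": 0, "jaw": 0},
])

```text
time_s: 21.48
ee_pos: [0.5292, -0.0965, 0.161]
ee_rot: [3.136, -0.008, 0.014]
ft_force: [0.4, -2.1, -0.7]
grip_width: 0.002
gripper_force: 1.0
```

Call:
play_rows([
  {"tx": 0, "ty": 0.1, "tz": -0.03, "spin": 0, "jaw": 0},
  {"tx": 0, "ty": 0.2, "tz": -0.08, "spin": 0, "jaw": 0},
  {"tx": 0, "ty": 0.28, "tz": -0.14, "spin": 0, "jaw": 0},
  {"tx": 0, "ty": 0.33, "tz": -0.2, "spin": 0, "jaw": 0},
  {"tx": 0, "ty": 0.37, "tz": -0.26, "spin": 0, "jaw": 0},
  {"tx": 0, "ty": 0.4, "tz": -0.31, "spin": 0, "jaw": 0},
])

```text
time_s: 21.98
ee_pos: [0.5286, -0.0144, 0.0937]
ee_rot: [3.14, -0.004, 0.008]
ft_force: [0.6, -1.7, 1.4]
grip_width: -0.003
gripper_force: 0.7
```

Call:
play_rows([
  {"tx": 0, "ty": 0.03, "tz": -0.04, "spin": 0, "jaw": 0},
  {"tx": 0, "ty": 0.05, "tz": -0.08, "spin": 0, "jaw": 0},
  {"tx": 0, "ty": 0.06, "tz": -0.11, "spin": 0, "jaw": 0},
  {"tx": 0, "ty": 0.06, "tz": -0.13, "spin": 0, "jaw": 0},
  {"tx": 0, "ty": 0.06, "tz": -0.14, "spin": 0, "jaw": 0},
  {"tx": 0, "ty": 0.06, "tz": -0.14, "spin": 0, "jaw": 0},
])

```text
time_s: 22.48
ee_pos: [0.5267, -0.0031, 0.0685]
ee_rot: [3.14, -0.007, -0.002]
ft_force: [-14.9, 0.9, 38.5]
grip_width: -0.0
gripper_force: 19.2
```

Call:
play_rows([
  {"tx": 0, "ty": 0, "tz": 0.8, "spin": 0, "jaw": 0},
  {"tx": 0, "ty": 0, "tz": 0.8, "spin": 0, "jaw": 0},
  {"tx": 0, "ty": 0, "tz": 0.8, "spin": 0, "jaw": 0},
  {"tx": 0, "ty": 0, "tz": 0.8, "spin": 0, "jaw": 0},
  {"tx": 0, "ty": 0.3, "tz": 0.8, "spin": 0, "jaw": 0},
  {"tx": 0, "ty": 0.3, "tz": 0.8, "spin": 0, "jaw": 0},
  {"tx": 0, "ty": 0.3, "tz": 0.8, "spin": 0, "jaw": 0},
])

```text
time_s: 23.07
ee_pos: [0.5263, 0.0623, 0.2244]
ee_rot: [-3.139, -0.004, -0.002]
ft_force: [-0.7, 0.6, -0.5]
grip_width: 0.003
gripper_force: 0.0
```

```bash
python3 wr.py w8 | head -1
```

```text
t 23.0667 tcp [0.5263 0.0623 0.2244] toolx deg 0.2 tilt 0.19 w 0.003 F [-0.7  0.6 -0.5]
```

View pics/w8.png

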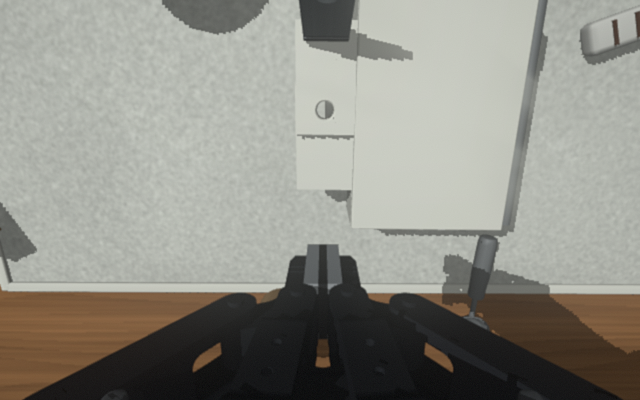

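The lid is shut: the tongue lies on the ledge with its hole at (324,109), and the hasp stands upright with its foot at (326,40).

Run:
```python
from seg import *
C=cam("wrist"); im=cv2.imread("pics/w8.png")
print("hole",ray(C,(324.5,109.5),.066).round(4),"haspfoot",ray(C,[(303,40),(350,41)],.07).round(4),"ledge",ray(C,[(296,160),(353,130)],.06).round(4))
```

```text
hole [[0.5891 0.057  0.066 ]] haspfoot [[0.6419 0.074  0.07  ]
 [0.6412 0.0372 0.07  ]] ledge [[0.5455 0.0822 0.06  ]
 [0.5717 0.0322 0.06  ]]
```

Call:
play_rows([
  {"tx": 0.98, "ty": -0.05, "tz": 0.05, "spin": 0, "jaw": 0},
  {"tx": 0.98, "ty": -0.05, "tz": 0.05, "spin": 0, "jaw": 0},
  {"tx": 0.98, "ty": -0.05, "tz": 0.05, "spin": 0, "jaw": 0},
  {"tx": 0.98, "ty": -0.05, "tz": 0.05, "spin": 0, "jaw": 0},
  {"tx": 0.98, "ty": -0.05, "tz": 0.05, "spin": 0, "jaw": 0},
  {"tx": 0.98, "ty": -0.05, "tz": -0.3, "spin": 0, "jaw": 0},
  {"tx": 0.98, "ty": -0.05, "tz": -0.5, "spin": 0, "jaw": 0},
  {"tx": 0.98, "ty": -0.05, "tz": -0.5, "spin": 0, "jaw": 0},
])

```text
time_s: 23.78
ee_pos: [0.7211, 0.0442, 0.1175]
ee_rot: [3.14, -0.009, -0.01]
ft_force: [0.1, -0.1, -1.0]
grip_width: -0.002
gripper_force: 0.0
```

Call:
play_rows([
  {"tx": -0.15, "ty": 0.04, "tz": 0, "spin": 0, "jaw": 0},
  {"tx": -0.25, "ty": 0.04, "tz": 0, "spin": 0, "jaw": 0},
  {"tx": -0.34, "ty": 0.04, "tz": 0, "spin": 0, "jaw": 0},
  {"tx": -0.42, "ty": 0.04, "tz": -0.02, "spin": 0, "jaw": 0},
  {"tx": -0.49, "ty": 0.04, "tz": -0.05, "spin": 0, "jaw": 0},
  {"tx": -0.54, "ty": 0.04, "tz": -0.09, "spin": 0, "jaw": 0},
  {"tx": -0.58, "ty": 0.04, "tz": -0.13, "spin": 0, "jaw": 0},
  {"tx": -0.6, "ty": 0.04, "tz": -0.16, "spin": 0, "jaw": 0},
])

```text
time_s: 24.45
ee_pos: [0.6013, 0.0526, 0.0901]
ee_rot: [3.14, -0.009, -0.003]
ft_force: [0.2, -0.3, 0.7]
grip_width: 0.001
gripper_force: 0.3
```

Call:
play_rows([
  {"tx": 0, "ty": 0, "tz": -0.02, "spin": 0, "jaw": 0},
  {"tx": 0, "ty": 0, "tz": -0.03, "spin": 0, "jaw": 0},
  {"tx": 0, "ty": 0, "tz": -0.04, "spin": 0, "jaw": 0},
  {"tx": 0, "ty": 0, "tz": -0.04, "spin": 0, "jaw": 0},
])

```text
time_s: 24.78
ee_pos: [0.6028, 0.0542, 0.083]
ee_rot: [-3.142, 0.007, 0.001]
ft_force: [-0.6, -0.2, 0.5]
grip_width: 0.003
gripper_force: 0.0
```

Call:
play_rows([
  {"tx": 0, "ty": 0, "tz": -0.02, "spin": 0, "jaw": 0},
  {"tx": 0, "ty": 0, "tz": -0.03, "spin": 0, "jaw": 0},
  {"tx": 0, "ty": 0, "tz": -0.04, "spin": 0, "jaw": 0},
  {"tx": 0, "ty": 0, "tz": -0.05, "spin": 0, "jaw": 0},
  {"tx": 0, "ty": 0, "tz": -0.05, "spin": 0, "jaw": 0},
])

```text
time_s: 25.2
ee_pos: [0.6029, 0.0547, 0.076]
ee_rot: [3.141, -0.006, 0.001]
ft_force: [-6.0, -1.7, 15.1]
grip_width: -0.001
gripper_force: 7.3
```

Call:
play_rows([
  {"tx": 0, "ty": 0, "tz": 0.5, "spin": 0, "jaw": 0},
  {"tx": 0, "ty": 0, "tz": 0.6, "spin": 0, "jaw": 0},
  {"tx": -0.38, "ty": 0, "tz": 0.6, "spin": 0, "jaw": 0},
  {"tx": -0.38, "ty": 0, "tz": 0.6, "spin": 0, "jaw": 0},
  {"tx": -0.38, "ty": 0, "tz": 0.6, "spin": 0, "jaw": 0},
  {"tx": -0.38, "ty": 0, "tz": 0.6, "spin": 0, "jaw": 0},
  {"tx": -0.38, "ty": 0, "tz": 0.6, "spin": 0, "jaw": 0},
  {"tx": -0.38, "ty": 0, "tz": 0.6, "spin": 0, "jaw": 0},
])

```text
time_s: 25.87
ee_pos: [0.5269, 0.0542, 0.1927]
ee_rot: [-3.141, 0.007, 0.001]
ft_force: [0.8, 0.1, -0.3]
grip_width: 0.003
gripper_force: 0.0
```

```bash
python3 wr.py w9 | head -1
```

```text
t 25.8667 tcp [0.5269 0.0542 0.1927] toolx deg -0.3 tilt 0.05 w 0.003 F [ 0.8  0.1 -0.3]
```

View pics/w9.png

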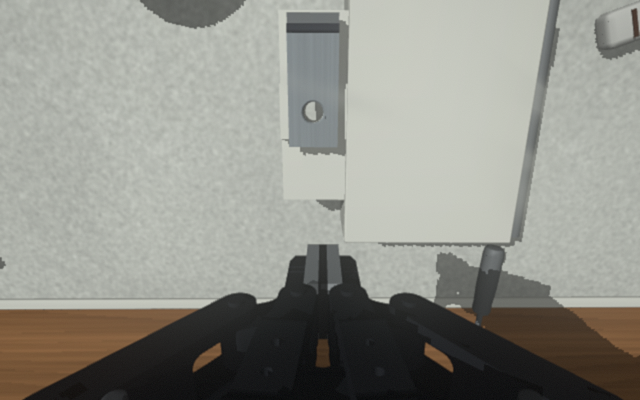

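The hasp lies flat over the tongue, with its hole at (312.5,111) and light showing through. Next is the pin.

Run:
```python
from seg import *
C=cam("wrist"); im=cv2.imread("pics/w9.png")
g=cv2.cvtColor(im,cv2.COLOR_BGR2GRAY)
print(ray(C,(312.5,111),.076).round(4), ray(C,[(286,100),(338,100)],.076).round(4))
```

```text
[[0.5896 0.0607 0.076 ]] [[0.5973 0.0796 0.076 ]
 [0.5971 0.0423 0.076 ]]
```

Call:
play_rows([
  {"tx": 0, "ty": -0.98, "tz": 0.2, "spin": 0, "jaw": 60},
  {"tx": 0, "ty": -0.98, "tz": 0.2, "spin": 0, "jaw": 60},
  {"tx": 0, "ty": -0.98, "tz": 0.2, "spin": 0, "jaw": 60},
  {"tx": 0, "ty": -0.98, "tz": 0.2, "spin": 0, "jaw": 60},
  {"tx": 0, "ty": -0.98, "tz": 0.2, "spin": 0, "jaw": 60},
  {"tx": 0, "ty": -0.98, "tz": 0.2, "spin": 0, "jaw": 60},
])

```text
time_s: 26.42
ee_pos: [0.5263, -0.1515, 0.2332]
ee_rot: [3.138, -0.026, -0.001]
ft_force: [-0.2, -0.3, -0.9]
grip_width: 0.705
gripper_force: 0.0
```

Call:
play_rows([
  {"tx": 0.1, "ty": -0.95, "tz": 0, "spin": 0, "jaw": 60},
  {"tx": 0.1, "ty": -0.95, "tz": 0, "spin": 0, "jaw": 60},
  {"tx": 0.1, "ty": -0.95, "tz": 0, "spin": 0, "jaw": 60},
  {"tx": 0.1, "ty": -0.95, "tz": 0, "spin": 0, "jaw": 60},
  {"tx": 0.1, "ty": -0.95, "tz": 0, "spin": 0, "jaw": 60},
  {"tx": 0.1, "ty": -0.95, "tz": 0, "spin": 0, "jaw": 60},
  {"tx": 0.1, "ty": -0.95, "tz": 0, "spin": 0, "jaw": 60},
  {"tx": 0.1, "ty": -0.95, "tz": 0, "spin": 0, "jaw": 60},
])

```text
time_s: 27.08
ee_pos: [0.5471, -0.3301, 0.2319]
ee_rot: [-3.139, 0.004, 0.002]
ft_force: [0.2, 0.6, 0.7]
grip_width: 0.7
gripper_force: 0.0
```

```bash
python3 wr.py w10 | head -1
python3 - <<'E'
import cv2
im=cv2.imread("pics/w10.png"); cv2.imwrite("pics/w10c.png",cv2.resize(im[60:260,220:420],None,fx=3,fy=3,interpolation=2))
E
```

```text
t 27.0833 tcp [ 0.5471 -0.3301  0.2319] toolx deg -0.2 tilt 0.17 w 0.7 F [0.2 0.6 0.7]
```

View pics/w10c.png

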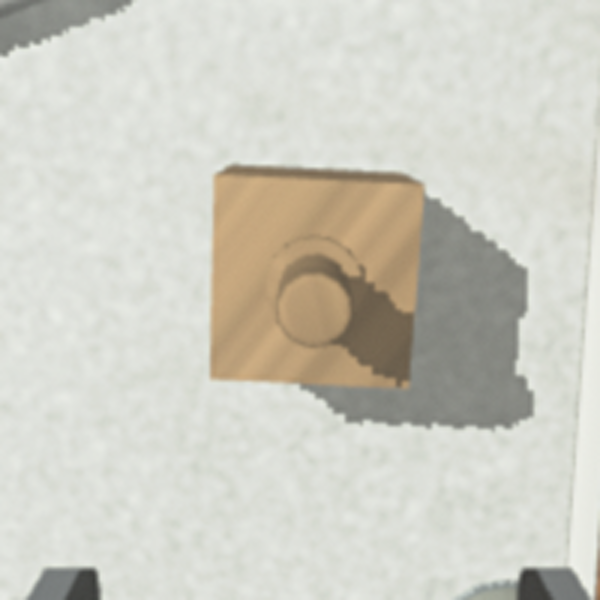

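The crop shows the stand with the pin upright: head top at wrist pixel (324.7,163.3), collar centre at about (326.5,154).

Run:
```python
from seg import *
C=cam("wrist"); print(bot.get_state()["ee_pos"].round(4),ray(C,(324.7,163.3),.114).round(4),ray(C,(326.7,154),.074).round(4),ray(C,[(291.5,118.5),(360.5,121.5),(290,186.5),(356,188.5)],.07).mean(0).round(4))
```

```text
[ 0.5473 -0.3294  0.2325] [[ 0.5715 -0.3316  0.114 ]] [[ 0.5726 -0.3336  0.074 ]] [ 0.5714 -0.3317  0.07  ]
```

Call:
play_rows([
  {"tx": 0.12, "ty": -0.013, "tz": 0, "spin": 0, "jaw": 60},
  {"tx": 0.12, "ty": -0.013, "tz": -0.2, "spin": 0, "jaw": 60},
  {"tx": 0.12, "ty": -0.013, "tz": -0.4, "spin": 0, "jaw": 60},
  {"tx": 0.12, "ty": -0.013, "tz": -0.55, "spin": 0, "jaw": 60},
  {"tx": 0.12, "ty": -0.013, "tz": -0.65, "spin": 0, "jaw": 60},
  {"tx": 0.12, "ty": -0.013, "tz": -0.74, "spin": 0, "jaw": 60},
  {"tx": 0.12, "ty": -0.013, "tz": -0.74, "spin": 0, "jaw": 60},
  {"tx": 0.12, "ty": -0.013, "tz": -0.74, "spin": 0, "jaw": 60},
])

```text
time_s: 27.8
ee_pos: [0.5705, -0.3321, 0.0849]
ee_rot: [-3.14, 0.003, 0.002]
ft_force: [-0.5, -0.3, 0.5]
grip_width: 0.705
gripper_force: 0.0
```

Call:
play_rows([
  {"tx": 0, "ty": 0, "tz": 0, "spin": 0, "jaw": 40},
  {"tx": 0, "ty": 0, "tz": 0, "spin": 0, "jaw": 40},
  {"tx": 0, "ty": 0, "tz": 0, "spin": 0, "jaw": 10},
  {"tx": 0, "ty": 0, "tz": 0, "spin": 0, "jaw": 10},
  {"tx": 0, "ty": 0, "tz": 0, "spin": 0, "jaw": 10},
  {"tx": 0, "ty": 0, "tz": 0, "spin": 0, "jaw": 10},
  {"tx": 0, "ty": 0, "tz": 0, "spin": 0, "jaw": 10},
  {"tx": 0, "ty": 0, "tz": 0, "spin": 0, "jaw": 10},
], force=60)

```text
time_s: 28.47
ee_pos: [0.5714, -0.3338, 0.0871]
ee_rot: [3.141, -0.006, 0.003]
ft_force: [-1.1, 1.8, 6.5]
grip_width: 0.213
gripper_force: 58.4
```

Call:
play_rows([
  {"tx": 0, "ty": 0, "tz": 0.3, "spin": 0, "jaw": 10},
  {"tx": 0, "ty": 0, "tz": 0.6, "spin": 0, "jaw": 10},
  {"tx": 0, "ty": 0, "tz": 0.8, "spin": 0, "jaw": 10},
  {"tx": 0, "ty": 0.2, "tz": 0.8, "spin": 0, "jaw": 10},
  {"tx": 0.09, "ty": 0.96, "tz": 0.8, "spin": 0, "jaw": 10},
  {"tx": 0.09, "ty": 0.96, "tz": 0.8, "spin": 0, "jaw": 10},
  {"tx": 0.09, "ty": 0.96, "tz": 0.8, "spin": 0, "jaw": 10},
  {"tx": 0.09, "ty": 0.96, "tz": 0.8, "spin": 0, "jaw": 10},
])

```text
time_s: 29.13
ee_pos: [0.5885, -0.1394, 0.246]
ee_rot: [3.141, -0.005, 0.001]
ft_force: [-0.1, 0.1, -1.0]
grip_width: 0.214
gripper_force: 59.5
```

Call:
play_rows([
  {"tx": 0, "ty": 1.0, "tz": 0, "spin": 0, "jaw": 10},
  {"tx": 0, "ty": 1.0, "tz": 0, "spin": 0, "jaw": 10},
  {"tx": 0, "ty": 1.0, "tz": 0, "spin": 0, "jaw": 10},
  {"tx": 0, "ty": 1.0, "tz": 0, "spin": 0, "jaw": 10},
  {"tx": 0, "ty": 1.0, "tz": 0, "spin": 0, "jaw": 10},
  {"tx": 0, "ty": 1.0, "tz": -0.2, "spin": 0, "jaw": 10},
  {"tx": 0, "ty": 1.0, "tz": -0.3, "spin": 0, "jaw": 10},
  {"tx": 0, "ty": 1.0, "tz": -0.3, "spin": 0, "jaw": 10},
])

```text
time_s: 29.8
ee_pos: [0.5852, 0.0578, 0.1804]
ee_rot: [3.14, -0.004, -0.013]
ft_force: [-0.8, -0.9, -1.0]
grip_width: 0.21
gripper_force: 59.5
```

Call:
play_rows([
  {"tx": 0, "ty": 0, "tz": 0, "spin": 0, "jaw": 10},
  {"tx": 0, "ty": 0, "tz": 0, "spin": 0, "jaw": 10},
  {"tx": 0, "ty": 0, "tz": 0, "spin": 0, "jaw": 10},
  {"tx": 0, "ty": 0, "tz": 0, "spin": 0, "jaw": 10},
])

```text
time_s: 30.13
ee_pos: [0.5896, 0.0575, 0.1873]
ee_rot: [3.142, -0.008, 0.005]
ft_force: [0.2, -0.5, -0.5]
grip_width: 0.213
gripper_force: 59.5
```

```bash
python3 wr.py w11 | head -1
python3 - <<'E'
import cv2
im=cv2.imread("pics/w11.png"); cv2.imwrite("pics/w11c.png",cv2.resize(im[100:300,220:420],None,fx=3,fy=3,interpolation=2))
E
```

```text
t 30.1333 tcp [0.5896 0.0575 0.1873] toolx deg -0.3 tilt 0.17 w 0.213 F [ 0.2 -0.5 -0.5]
```

View pics/w11c.png

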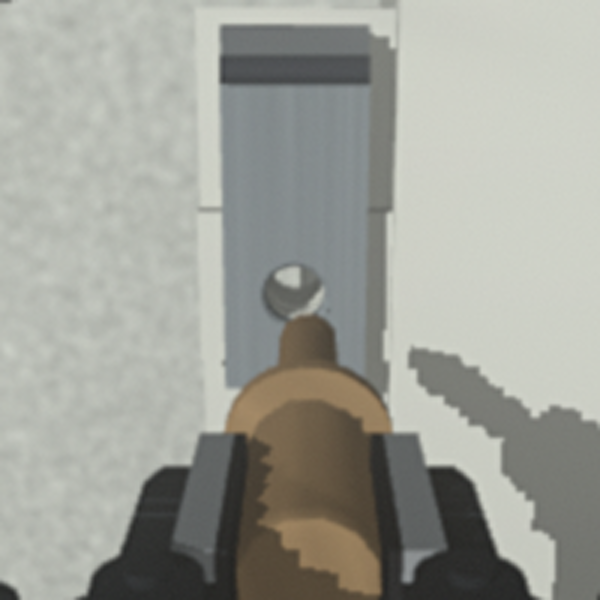

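The crop shows the pin pointing straight down, its tip at about (322.7,207) and slightly right of the hasp hole at (318.3,197.3).

Run:
```python
from seg import *
s=bot.get_state();C=cam("wrist",s); p=np.array(s["ee_pos"]); print(p.round(4))
print("hole",ray(C,(318.3,197.3),.076).round(4))
# tip: far edge (ahead) of tip circle r~? at z
for z in(.112,.121): print(z,"tip far edge",ray(C,(322.7,205.2),z).round(4))
print("collar far edge",ray(C,(323,222),.170+p[2]-.1873).round(4), "collar L/R",ray(C,[(296,240),(350,240)],.172).round(4))
for dx in(0,.003,.006): print(dx,proj(C,[[p[0]+dx,p[1],.112],[p[0]+dx,p[1],.076]]).round(1).tolist())
```

```text
[0.5894 0.0576 0.187 ]
hole [[0.5893 0.0601 0.076 ]]
0.112 tip far edge [[0.5938 0.0568 0.112 ]]
0.121 tip far edge [[0.5966 0.0568 0.121 ]]
collar far edge [[0.6026 0.0568 0.1697]] collar L/R [[0.5942 0.07   0.172 ]
 [0.594  0.0436 0.172 ]]
0 [[321.5, 211.6], [321.6, 197.1]]
0.003 [[321.5, 207.3], [321.6, 193.3]]
0.006 [[321.5, 202.9], [321.5, 189.5]]
```

Call:
play_rows([
  {"tx": 0, "ty": 0.016, "tz": 0, "spin": 0, "jaw": 10},
  {"tx": 0, "ty": 0.016, "tz": -0.05, "spin": 0, "jaw": 10},
  {"tx": 0, "ty": 0.016, "tz": -0.1, "spin": 0, "jaw": 10},
  {"tx": 0, "ty": 0.016, "tz": -0.14, "spin": 0, "jaw": 10},
  {"tx": 0, "ty": 0.016, "tz": -0.17, "spin": 0, "jaw": 10},
  {"tx": 0, "ty": 0.016, "tz": -0.2, "spin": 0, "jaw": 10},
  {"tx": 0, "ty": 0.016, "tz": -0.23, "spin": 0, "jaw": 10},
  {"tx": 0, "ty": 0.016, "tz": -0.23, "spin": 0, "jaw": 10},
])

```text
time_s: 30.85
ee_pos: [0.5876, 0.061, 0.1377]
ee_rot: [3.141, -0.006, -0.004]
ft_force: [-1.0, 0.2, -0.4]
grip_width: 0.209
gripper_force: 59.5
```

Call:
play_rows([
  {"tx": 0, "ty": 0, "tz": -0.04, "spin": 0, "jaw": 10},
  {"tx": 0, "ty": 0, "tz": -0.08, "spin": 0, "jaw": 10},
  {"tx": 0, "ty": 0, "tz": -0.12, "spin": 0, "jaw": 10},
  {"tx": 0, "ty": 0, "tz": -0.16, "spin": 0, "jaw": 10},
  {"tx": 0, "ty": 0, "tz": -0.19, "spin": 0, "jaw": 10},
  {"tx": 0, "ty": 0, "tz": -0.22, "spin": 0, "jaw": 10},
  {"tx": 0, "ty": 0, "tz": -0.24, "spin": 0, "jaw": 10},
  {"tx": 0, "ty": 0, "tz": -0.24, "spin": 0, "jaw": 10},
])

```text
time_s: 31.52
ee_pos: [0.5888, 0.0612, 0.0928]
ee_rot: [3.141, -0.006, 0.0]
ft_force: [-2.9, -1.5, 7.1]
grip_width: 0.213
gripper_force: 60.7
```

Seated: z is 0.093 as expected, with 7 N of contact. I release and rise.

Call:
play_rows([
  {"tx": 0, "ty": 0, "tz": 0, "spin": 0, "jaw": 30},
  {"tx": 0, "ty": 0, "tz": 0, "spin": 0, "jaw": 45},
  {"tx": 0, "ty": 0, "tz": 0, "spin": 0, "jaw": 45},
  {"tx": 0, "ty": 0, "tz": 0, "spin": 0, "jaw": 45},
  {"tx": 0, "ty": 0, "tz": 0.1, "spin": 0, "jaw": 45},
  {"tx": 0, "ty": 0, "tz": 0.3, "spin": 0, "jaw": 45},
  {"tx": 0, "ty": 0, "tz": 0.6, "spin": 0, "jaw": 45},
  {"tx": 0, "ty": 0, "tz": 0.6, "spin": 0, "jaw": 45},
])

```text
time_s: 32.18
ee_pos: [0.5906, 0.0617, 0.2168]
ee_rot: [-3.141, 0.006, -0.011]
ft_force: [1.3, 0.4, 1.3]
grip_width: 0.529
gripper_force: 0.0
```

Call:
play_rows([
  {"tx": -0.3, "ty": 0, "tz": 0.2, "spin": 0, "jaw": 45},
  {"tx": -0.3, "ty": 0, "tz": 0.2, "spin": 0, "jaw": 45},
  {"tx": -0.3, "ty": 0, "tz": 0.2, "spin": 0, "jaw": 45},
  {"tx": -0.3, "ty": 0, "tz": 0.2, "spin": 0, "jaw": 45},
  {"tx": -0.3, "ty": 0, "tz": 0.2, "spin": 0, "jaw": 45},
])

```text
time_s: 32.6
ee_pos: [0.5288, 0.0607, 0.2511]
ee_rot: [3.141, -0.007, 0.0]
ft_force: [0.3, 0.2, 0.2]
grip_width: 0.527
gripper_force: 0.0
```

```bash
python3 wr.py w12 | head -1
```

```text
t 32.6 tcp [0.5288 0.0607 0.2511] toolx deg -0.3 tilt 0.03 w 0.527 F [0.3 0.2 0.2]
```

View pics/w12.png

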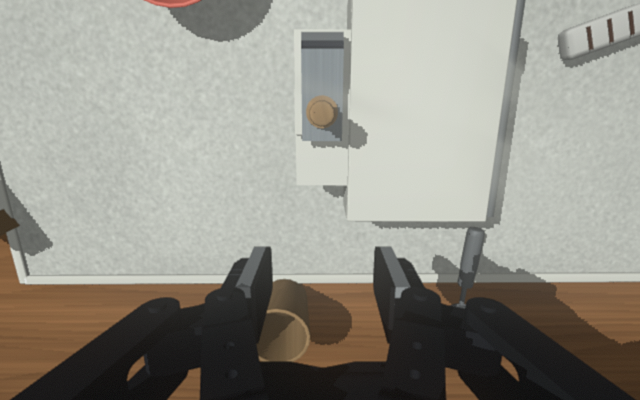

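The pin stands upright in the flat hasp at (321,112), the lid is shut and the gripper is clear. Handing in.

```bash
python3 -c "
from cell import bot
print(bot.job_done())"
```

```text
the job is handed in; nothing more can be done
None
```

I packed all four rusks that were on the tray, shut the lid, laid the hasp flat and pushed the pin home; the job was handed in at about 33 s, and the hand-in call returned no verdict.

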